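# Change the chasing bench over from lining to planishing punches

### The arm

A 7-joint arm with a two-finger parallel gripper is mounted at the origin on the work surface. World frame = base frame: x ahead of the robot, y to its left, z up, the work surface at z = 0. Lengths are in mm, angles in rad, forces in N, time in s.
With the tool pointing down it reaches from about 400 to 750 mm from the base axis. Payload 19.5 kg.
Tool frame: the origin (TCP) lies midway between the tips of the shut fingers; the grasp point (between the pads) lies 19 mm behind it; z points along the fingers, y is the line along which they close (so a half turn about z gives the same grasp; the last joint's range is limited). The gripper opens to 85 mm and grips with 20 to 120 N. Pads are 22 mm wide; open, the fingers measure 114 mm over their backs; the gripper's body (76 mm by 85 mm) begins 54 mm behind the grasp point. The pads swing forward as they close: fully open they stand 13 mm farther back than shut.
Start: joints at [-1.24, 0.707, -0.028, 1.485, 0.022, 0.951, -0.075], TCP at [209.415, 535.481, 231.268] pointing down, gripper open.
Joint ranges: [-2.71, 2.71], [-0.32, 2.16], [-1.57, 1.52], [0, 2.45], [-1.46, 4.6], [0, 2.02], [-2.83, 2.83]. Speed limits (rad/s): [1.89, 1.89, 2.57, 2.57, 3.01, 3.01, 3.01].

### API

Orientations are given as a unit quaternion [w, x, y, z].
In Python, from rig import arm, eyes, finish_job gives the robot as it stands.
- The arm moves only by the shell command python3 -m jog 'ROWS' [FORCE]. ROWS is JSON, a list of rows, each a list of 5 numbers: the shift along the tool's x, y, z each as a share of 1 m, from -1 to 1, then the turn about the tool's z as a share of pi/2 rad, from -1 to 1, then the opening, from -1 (shut) to 1 (fully open), so that 0 is half open. A call has 1 to 5 rows; each row is the pose to reach, as a shift and turn from the pose commanded when the call began, along the tool's axes at that moment; what a row does not reach only later rows make up. A row lasts 1/8 s, in which the tool goes at most 62.5 mm and 10.7 degrees, less where a joint would pass 70% of its speed; a pose out of reach is approached as far as the arm can. A call with a number of a shift or a turn outside -1 to 1 is refused whole. A call with a gripper value outside its range is refused whole. The fingers move at their own pace and stop on an object; FORCE is the grip in N (left out, the last holds). Time passes only in rows, so rows that repeat a pose let the fingers close. It gives the time, the measured TCP pose, the force, the opening and the grip force at its end, in the units of the state.
- arm.sense(): the state, without advancing time (a new reading comes with each control period).
- eyes.get_image(name): name is "side" or "top"; returns (picture, depth): 384x512x3 uint8, red, green, blue; 384x512 float32, mm along the optical axis (not along the pixel's ray), 0 where there is no reading.
- eyes.get_calibration(name): a dict with "fx", "fy", "cx", "cy" (pixels), "k1" (the pictures are not rectified: a ray, as slopes to the right and down, at radius r is drawn at 1 + k1 r^2 times it, then the intrinsics apply), "R" (3x3) and "t" (3): a world point X has camera coordinates R X + t. Camera axes: x right, y down, z forward; pixel columns grow to the right and rows downward; lengths in mm; the calibration is good to about 2 mm. A picture is of the moment at which its call begins. get_calibration takes no time and is no camera call.
- finish_job(): hands the job in; it is judged then, once.
The state is a dict: "t": time; "q": joint angles; "qd": joint speeds; "joint_efforts": joint torques, N m; "position": TCP position; "ee_rot": TCP orientation; "wrist_force": force on the tool from outside, world axes, zero at the start; "ft_torque": the same for the moment, N m; "grip_width": opening from 0.0 (shut) to 1.0 (fully open); "gripper_force": force on a finger pad.
Only numpy, scipy, OpenCV 4.12 (cv2) and the standard library are available. Lean on these libraries where they do the work, as an engineer would, in place of code of your own. Each camera call takes 0.05 s, during which the arm holds its last target. There are 200 camera calls.

### The job

Change the bench over from lining to planishing. First put every blue-banded liner punch that lies in the wooden tray back into the blue compartment of the revolving tool carousel, flat on its floor; then bring the red compartment round, take out all the red-banded planishing punches and lay them in the tray, flat on its floor side by side, each parallel to the tray's short sides. Also set the impact collar of the hammer handpiece to 2, and leave all the other tools and things on the bench where they belong.

Things in the scene. Friction and masses are not known exactly. Their poses are not given: they have to be found in the camera images.
- carousel: Revolving tool carousel, 420 mm across; origin on its vertical axis at bench level, x towards the red compartment. Floor 22 mm above the bench; 5 compartments of 72 deg, from above anticlockwise red, yellow, blue, green, white. Hub: radius 34 mm, 76 mm high. 4 mm dividers and rim (radius 205 mm), tops at 52 mm. Turns both ways endlessly, 0.6 N at a peg, stays put.
- stand: Fixed stand of the carousel; origin on the carousel's axis at bench level, x pointing away from the robot into a clear acrylic dust cover over the far half: its roof, 102 to 106 mm above the bench, covers all with stand x over 5 mm; side walls at stand y = +-223 mm, back wall. Only compartments turned to the open side (stand -x) can be picked from.
- bin_red (a point): point on the floor in the middle of the red compartment (its floor inlay and rim label are red), 140 mm from the carousel's axis; the dividers beside it are cut down to 4 mm above the floor between 105 and 175 mm from the axis, so that a finger finds room there beside a punch lying against a divider
- bin_yellow (a point): point on the floor in the middle of the yellow compartment (its floor inlay and rim label are yellow), 140 mm from the carousel's axis; the dividers beside it are cut down to 4 mm above the floor between 105 and 175 mm from the axis, so that a finger finds room there beside a punch lying against a divider
- bin_blue (a point): point on the floor in the middle of the blue compartment (its floor inlay and rim label are blue), 140 mm from the carousel's axis; the dividers beside it are cut down to 4 mm above the floor between 105 and 175 mm from the axis, so that a finger finds room there beside a punch lying against a divider
- bin_green (a point): point on the floor in the middle of the green compartment (its floor inlay and rim label are green), 140 mm from the carousel's axis; the dividers beside it are cut down to 4 mm above the floor between 105 and 175 mm from the axis, so that a finger finds room there beside a punch lying against a divider
- bin_white (a point): point on the floor in the middle of the white compartment (white inlay and label), like the others. Finger pegs for turning: an upright brass peg at each divider's outer end, 200 mm from the axis, 36 deg either side of a compartment's middle, 16 mm thick with a round top, standing free from 52 to 90 mm above the bench
- liner1: Liner punch with a blue band and a tapered chisel tip, lying in the tray at the start, 2 or 3 of the three are present; 110 mm long, 14 mm square bar of steel, 100 to 200 g; origin at the middle of the bar, x along it towards the working end
- liner2: Liner punch with a blue band and a tapered chisel tip, lying in the tray at the start, 2 or 3 of the three are present; 110 mm long, 14 mm square bar of steel, 100 to 200 g; origin at the middle of the bar, x along it towards the working end
- liner3: Liner punch with a blue band and a tapered chisel tip, lying in the tray at the start, 2 or 3 of the three are present; 110 mm long, 14 mm square bar of steel, 100 to 200 g; origin at the middle of the bar, x along it towards the working end
- plan1: Planishing punch with a red band and a bright square face, lying in the red compartment at the start, 2 or 3 of the three are present; 110 mm long, 14 mm square bar of steel, 100 to 200 g; origin at the middle of the bar, x along it towards the working end
- plan2: Planishing punch with a red band and a bright square face, lying in the red compartment at the start, 2 or 3 of the three are present; 110 mm long, 14 mm square bar of steel, 100 to 200 g; origin at the middle of the bar, x along it towards the working end
- plan3: Planishing punch with a red band and a bright square face, lying in the red compartment at the start, 2 or 3 of the three are present; 110 mm long, 14 mm square bar of steel, 100 to 200 g; origin at the middle of the bar, x along it towards the working end
- matter1: Another punch, with a yellow band, that stays in the yellow compartment; 110 mm long, 14 mm square bar of steel, 100 to 200 g; origin at the middle of the bar, x along it towards the working end
- matter2: Another punch, with a yellow band, that stays in the yellow compartment; 110 mm long, 14 mm square bar of steel, 100 to 200 g; origin at the middle of the bar, x along it towards the working end
- domer: Another punch, with a green band, that stays in the green compartment; 110 mm long, 14 mm square bar of steel, 100 to 200 g; origin at the middle of the bar, x along it towards the working end
- texturer: Another punch, with a white band, that stays in the white compartment; 110 mm long, 14 mm square bar of steel, 100 to 200 g; origin at the middle of the bar, x along it towards the working end
- tray: Wooden punch tray, fixed to the bench, 156 mm (its x, the short sides) by 212 mm (its y) outside, 10 mm high, with a floor 5 mm thick and so a 5 mm lip, 5 mm wide, all round; origin under its centre at bench level. Punches lie in it along its x, about 55 mm apart; their middles should end within 50 mm of its centre along x and 100 mm along y.
- collar (a joint): Angle of the impact collar, rad: 0 at setting 1, growing anticlockwise seen from above by 0.698 (40 degrees) a setting, 0.698 at setting 2, 3.49 at setting 6. It clicks into each setting (about 0.08 N m to leave one) and stops just beyond 1 and 6.
- collar_grip (a point): Centre (on its vertical axis, 146 mm above the bench) of the impact collar of a cordless hammer handpiece fixed upright in its dock: a dark ribbed ring, 42 mm in diameter, 133 to 159 mm above the bench. Steel nose above, 20 mm thick, up to 184 mm. White scale flange below, radius 36 mm, top at 121 mm: shortest red tick = 1, then anticlockwise longer black ticks 2 to 6, 40 deg apart.
- collar_mark (a point): Outer end of the white index line on the collar's top, 21 mm from its axis; it points at the present setting's tick
- hammer: Chasing hammer lying on the bench, 240 mm long; stays where it is
- bowl: Small copper bowl, 96 mm across, 42 mm high, origin at its underside; stays where it is
- jar: Wax jar with a brass cap, 56 mm across, 65 mm high, origin at its underside; stays where it is
There are look-alikes about, which are no part of the job. Leave any purple look-alike of the liner1 alone.

How it is judged (in metres and radians):
On the way, in this order (a step that is already met when the one before it is completed fails the run):
1. all the liners from the tray lie flat in the blue compartment (horizontal distance between each of liner1, liner2, liner3 and bin_blue below 0.088 m and height (world z) of each of liner1, liner2, liner3 below 0.038 m and angle between liner1's own x axis and vertical between 1.45 and 1.69 rad and angle between liner2's own x axis and vertical between 1.45 and 1.69 rad and angle between liner3's own x axis and vertical between 1.45 and 1.69 rad), for 0.2 s.
2. all the planishing punches lie flat in the tray, parallel to its short sides (x of plan1 in the frame of tray between -0.05 and 0.05 m and y of plan1 in the frame of tray between -0.1 and 0.1 m and z of each of plan1, plan2, plan3 in the frame of tray below 0.02 m and angle between the x axis of each of plan1, plan2, plan3 and the x axis of tray, either way round below 0.4 rad and angle between plan1's own x axis and vertical between 1.45 and 1.69 rad and x of plan2 in the frame of tray between -0.05 and 0.05 m and y of plan2 in the frame of tray between -0.1 and 0.1 m and angle between plan2's own x axis and vertical between 1.45 and 1.69 rad and x of plan3 in the frame of tray between -0.05 and 0.05 m and y of plan3 in the frame of tray between -0.1 and 0.1 m and angle between plan3's own x axis and vertical between 1.45 and 1.69 rad), for 0.2 s.
At the end, for the whole second after the job is handed in: Liners lie flat in the blue compartment (middle within 88 mm of its point), planishing punches flat in the tray within 0.4 rad of its short sides, all at rest; collar at 2 (within 0.12 rad); yellow, green and white punches flat in their own compartments (all of step 1 and all of step 2 and linear speed of each of liner1, liner2, liner3, plan1, plan2, plan3 below 0.02 m/s and horizontal distance between each of matter1, matter2 and bin_yellow below 0.088 m and height (world z) of each of matter1, matter2, domer, texturer below 0.038 m and angle between matter1's own x axis and vertical between 1.45 and 1.69 rad and angle between matter2's own x axis and vertical between 1.45 and 1.69 rad and horizontal distance between domer and bin_green below 0.088 m and angle between domer's own x axis and vertical between 1.45 and 1.69 rad and horizontal distance between texturer and bin_white below 0.088 m and angle between texturer's own x axis and vertical between 1.45 and 1.69 rad and value of joint collar between 0.578 and 0.818 rad); the robot touches nothing.
It fails at once if the hammer is pushed more than 30 mm from its place (distance of hammer from where it was at the start of the episode above 0.03 m).
It fails at once if the bowl is pushed more than 30 mm from its place (distance of bowl from where it was at the start of the episode above 0.03 m).
It fails at once if the jar is pushed more than 30 mm from its place (distance of jar from where it was at the start of the episode above 0.03 m).
Of liner1, liner2, liner3 only 2 to 3 are there at a start; the rules pass over those that are not, and their reading is None.
Of plan1, plan2, plan3 only 2 to 3 are there at a start; the rules pass over those that are not, and their reading is None.
At some moment in a run one of plan1, plan2, plan3, liner1, liner2, liner3 may be knocked a few centimetres aside while the robot is not near it.
Once in a run the grip may slacken for a moment while it holds something.
It also fails if it takes over 210 s, if anything falls off the work surface, if the arm or the gripper's body presses on something with over 40 N, if the wrist force passes 120 N, or if a joint passes its speed limit or range.

## Working session

There is one attempt and no reset: what is moved stays moved. The work goes in short steps, Python scripts to look and compute and a shell command to move; the robot and the scene stay as the last step left them, time stands still between calls to the robot, and variables do not carry over. Pictures are saved under pics/ and viewed, at most 14 in all, crops included, and the job is handed in when it is done.

```bash
ls; mkdir -p pics; cat > h.py <<'E'
import numpy as np, cv2
from rig import arm, eyes
def grab(n):
    p,d=eyes.get_image(n); np.savez(f'{n}.npz',p=p,d=d); return p,d
def last(n):
    z=np.load(f'{n}.npz'); return z['p'],z['d']
def ray(n,u,v):
    c=eyes.get_calibration(n); R=np.array(c['R']);t=np.array(c['t'])
    K=np.array([[c['fx'],0,c['cx']],[0,c['fy'],c['cy']],[0,0,1.]])
    s=cv2.undistortPoints(np.array([[[u,v]]],float),K,np.array([c['k1'],0,0,0.]))[0,0]
    return -R.T@t, R.T@np.array([s[0],s[1],1]), s
def onz(n,u,v,z):
    o,d,_=ray(n,u,v); return o+d*(z-o[2])/d[2]
def dep(n,u,v,d):
    o,r,_=ray(n,u,v); return o+r*d[int(round(v)),int(round(u))]
def px(n,X):
    c=eyes.get_calibration(n); x=np.array(c['R'])@np.array(X,float)+np.array(c['t']); s=x[:2]/x[2]; f=1+c['k1']*(s@s)
    return np.array([c['fx']*s[0]*f+c['cx'],c['fy']*s[1]*f+c['cy']])
def save(p,f): cv2.imwrite('pics/'+f,p[:,:,::-1])
E
python3 - <<'E'
from h import *
for n in('top','side'):
    p,d=grab(n); save(p,n+'0.png'); c=eyes.get_calibration(n); print(n,c, -np.array(c['R']).T@c['t'])
print(arm.sense())
E
```

```text
pics
top {'fx': 423.252729445142, 'fy': 423.252729445142, 'cx': 254.15336900383681, 'cy': 185.92591156752772, 'k1': 0.03707316719290077, 'R': array([[-9.44401730e-03, -9.99955097e-01,  7.83695938e-04],
       [-9.89586372e-01,  9.23351233e-03, -1.43643848e-01],
       [ 1.43630161e-01, -2.13210980e-03, -9.89629138e-01]]), 't': array([ -79.95176461,  517.71970322, 1728.42836794])} [ 263.31885141  -81.04334674 1784.93298398]
side {'fx': 357.84403150334515, 'fy': 357.84403150334515, 'cx': 263.39151667075447, 'cy': 190.6855271520082, 'k1': -0.09544964660429718, 'R': array([[ 0.81670083, -0.57705599, -0.00247781],
       [-0.31077657, -0.43621249, -0.84447415],
       [ 0.48622802,  0.69045278, -0.53559058]]), 't': array([-457.14559364,  240.1833584 , 1136.08776205])} [-104.4031543  -943.44258206  810.17381976]
{'t': 0.1, 'q': array([-1.23971106,  0.70699539, -0.02762381,  1.48491192,  0.02201083,
        0.9509245 , -0.07552193]), 'qd': array([-0.00151109, -0.00217066,  0.00056757, -0.00045368,  0.00040574,
        0.00035943,  0.000917  ]), 'joint_efforts': array([ 1.60068212e-03, -8.84261298e+01,  1.23688705e+00, -2.36447883e+01,
        1.71159511e-02,  5.08582147e-03,  1.12527180e-04]), 'position': array([209.33861607, 535.29980925, 230.90971431]), 'ee_rot': array([-7.08802142e-05,  1.85321051e-01,  9.82677917e-01, -4.62792573e-04]), 'wrist_force': array([ 0.09050221, -0.08859579, -0.3411477 ]), 'ft_torque': array([ 0.00225899, -0.00873327,  0.00274972]), 'gripper_force': 0.0, 'grip_width': 1.0012637356710692}
```

View pics/top0.png

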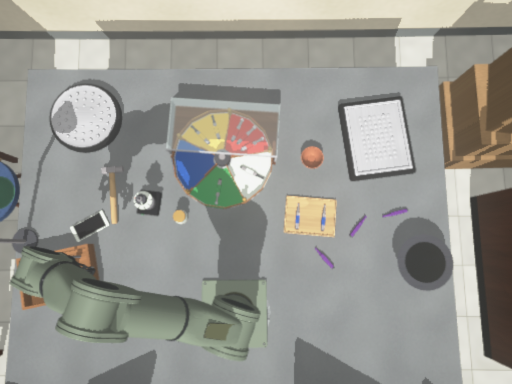

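View pics/side0.png

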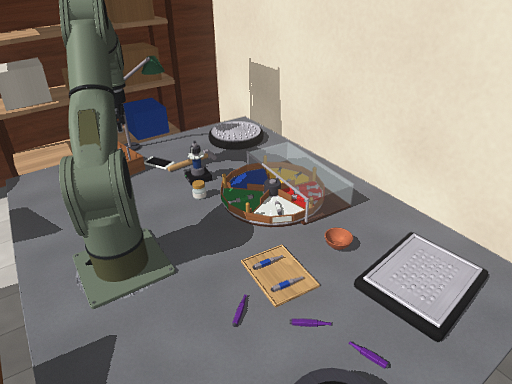

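Top view: the tray is at about (310,216) with two blue-banded punches at (297,216) and (323,216). The carousel is at (222,158) with blue to the left and red at the back right. The purple look-alikes lie on the bench at (357,226), (395,212) and (325,257). The handpiece is at (145,201), the jar at (180,216), the hammer at (113,195) and the bowl at (312,156). Next, a close crop.

```bash
python3 - <<'E'
from h import *
p,d=last('top')
a=cv2.resize(p[95:275,165:345],(600,600),interpolation=cv2.INTER_CUBIC)
b=cv2.resize(p[185:217,130:162],(200,200),interpolation=cv2.INTER_CUBIC)
o=np.zeros((600,800,3),np.uint8);o[:,:600]=a;o[:200,600:]=b
s,_=last('side')
o[200:400,600:]=cv2.resize(s[135:185,175:225],(200,200),interpolation=cv2.INTER_CUBIC)
o[400:600,600:]=cv2.resize(s[240:310,240:320],(200,200),interpolation=cv2.INTER_CUBIC)
save(o,'crop1.png')
E
```

```text
(no output)
```

View pics/crop1.png

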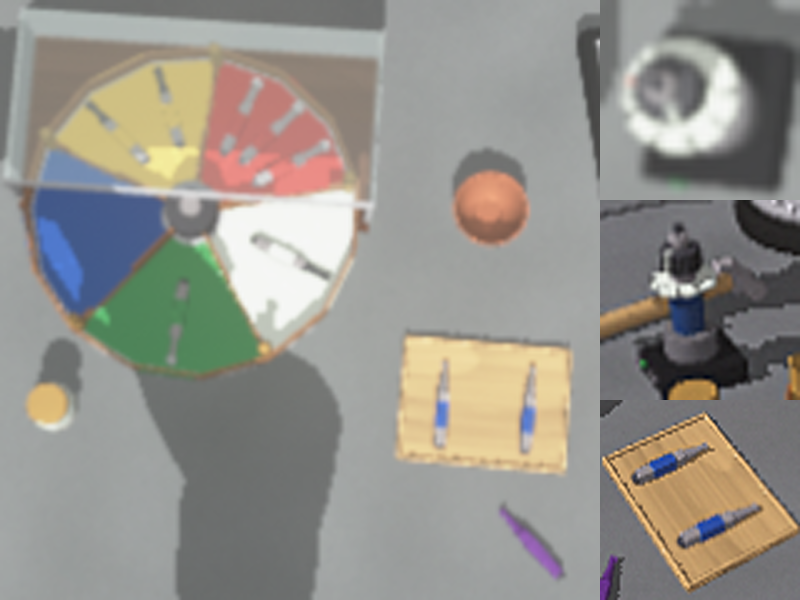

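Two liners in the tray (crop (443,403), (529,408)), each with a blue band. The purple look-alikes are outside the tray, so they are ruled out. There are three red punches in the red compartment, one green and one white. Blue has to turn anticlockwise about 70°. Now measuring.

```bash
cat >> h.py <<'E'
def tri(a,b):
    # midpoint of rays: a=(u,v) top, b side
    o1,d1,_=ray('top',*a);o2,d2,_=ray('side',*b)
    A=np.stack([d1,-d2],1);s=np.linalg.lstsq(A,o2-o1,rcond=None)[0]
    P,Q=o1+s[0]*d1,o2+s[1]*d2; return (P+Q)/2,np.linalg.norm(P-Q)
def blobs(n,p,lo,hi,amin=4,box=None):
    h=cv2.cvtColor(p,cv2.COLOR_RGB2HSV); m=cv2.inRange(h,np.array(lo),np.array(hi))
    if box: k=np.zeros_like(m);k[box[1]:box[3],box[0]:box[2]]=1;m=m*k
    _,l,s,c=cv2.connectedComponentsWithStats(m)
    return [(c[i].round(1),s[i][4],m*0+(l==i)) for i in range(1,len(s)) if s[i][4]>=amin]
def go(x,y,z,yaw=None,s=None):
    """rows shift (m) and turn share to bring TCP to x,y,z with closing line at world angle yaw deg"""
    from scipy.spatial.transform import Rotation as Ro
    s=s or arm.sense(); q=s['ee_rot']; R=Ro.from_quat([q[1],q[2],q[3],q[0]]).as_matrix()
    e=R.T@(np.array([x,y,z])-s['position'])/1000
    y0=np.degrees(np.arctan2(R[1,1],R[0,1])); r=[]
    if yaw is not None:
        dy=(yaw-y0+90)%180-90; r=[-dy/90, (-(dy-180*np.sign(dy)))/90]
    print('shift',e.round(4),'yaw',y0.round(1),'turn',np.round(r,3),'q7',s['q'][6].round(2))
E
python3 - <<'E'
from h import *
p,d=last('top');s,ds=last('side')
B={'top':(280,190,345,240),'side':(235,240,325,310)}
for n,im,dd in(('top',p,d),('side',s,ds)):
    for c,a,m in blobs(n,im,(100,110,40),(130,255,255),4,B[n]): print(n,'blue',c,a,dep(n,*c,dd).round(1))
# tray outline
h=cv2.cvtColor(p,cv2.COLOR_RGB2HSV)
m=cv2.inRange(h,np.array((10,50,120)),np.array((28,255,255)));k=np.zeros_like(m);k[185:245,275:345]=255;m=cv2.morphologyEx(m&k,cv2.MORPH_CLOSE,np.ones((7,7)))
c=max(cv2.findContours(m,0,2)[0],key=cv2.contourArea);b=cv2.boxPoints(cv2.minAreaRect(c))
C=[onz('top',*q,10) for q in b];print('tray',np.array(C).round(0).tolist(),np.mean(C,0).round(1))
print('tray depth z',[dep('top',u,v,d)[2].round(1) for u,v in((310,200),(310,216),(310,228))])
# punch axes in tray : non-wood inside
k=np.zeros_like(m);k[198:234,289:334]=255
w=cv2.inRange(h,np.array((8,50,120)),np.array((28,255,255)));_,l,st,ce=cv2.connectedComponentsWithStats((~w)&k)
for i in range(1,len(st)):
    if st[i][4]>15:
        ys,xs=np.where(l==i);P=np.array([onz('top',u,v,14)[:2] for u,v in zip(xs,ys)]);a=cv2.minAreaRect(P.astype(np.float32));print('punch',a,ce[i])
# pegs / hub
for n,dd,box in(('top',d,(165,100,285,215)),('side',ds,(210,150,335,235))):
    vs,us=np.mgrid[box[1]:box[3],box[0]:box[2]]
    Z=np.array([[dep(n,u,v,dd) for u in range(box[0],box[2])] for v in range(box[1],box[3])])
    np.save(n+'Z.npy',Z)
    hi=((Z[...,2]>64)&(Z[...,2]<98)).astype(np.uint8);_,l,st,ce=cv2.connectedComponentsWithStats(hi)
    for i in range(1,len(st)):
        if st[i][4]>=4:print(n,'hi',st[i][4],(ce[i]+box[:2]).round(1),np.median(Z[l==i],0).round(0))
E
```

```text
top blue [297.1 218.9] 15 [ 379.  -262.3   20.3]
top blue [322.8 220.2] 15 [ 373.1 -370.    14.3]
side blue [265.2 262.3] 56 [ 375.4 -270.9   19.4]
side blue [284.  284.1] 62 [ 368.7 -375.6   16.8]
tray [[324.0, -202.0, 10.0], [482.0, -219.0, 10.0], [461.0, -434.0, 10.0], [304.0, -414.0, 10.0]] [ 392.7 -317.2   10. ]
tray depth z [np.float64(8.0), np.float64(3.6), np.float64(0.2)]
punch ((391.78045654296875, -262.8825378417969), (16.700002670288086, 100.51364135742188), 88.55280303955078) [297.09638554 217.95180723]
punch ((384.53558349609375, -371.2559509277344), (16.67457389831543, 104.73390197753906), 88.03056335449219) [323.04597701 219.26436782]Traceback (most recent call last):
  File "<stdin>", line 21, in <module>
  File "h.py", line 15, in dep
    o,r,_=ray(n,u,v); return o+r*d[int(round(v)),int(round(u))]
          ~~~^^^^^^^
  File "h.py", line 8, in ray
    c=eyes.get_calibration(n); R=np.array(c['R']);t=np.array(c['t'])
ValueError: time passes only in moves, steps and waits
```

```bash
sed -i 's/^def grab/import functools\n@functools.lru_cache(None)\ndef cal(n): return eyes.get_calibration(n)\ndef grab/; s/c=eyes.get_calibration(n)/c=cal(n)/' h.py
cat >> h.py <<'E'
def cloud(n,box,d):
    c=cal(n);u,v=np.meshgrid(np.arange(box[0],box[2]),np.arange(box[1],box[3]))
    K=np.array([[c['fx'],0,c['cx']],[0,c['fy'],c['cy']],[0,0,1.]])
    s=cv2.undistortPoints(np.stack([u,v],-1).reshape(-1,1,2).astype(float),K,np.array([c['k1'],0,0,0.]))[:,0]
    z=d[box[1]:box[3],box[0]:box[2]].reshape(-1,1)
    X=np.hstack([s,np.ones((len(s),1))])*z
    return ((X-np.array(c['t']))@np.array(c['R'])).reshape(*u.shape,3)
E
python3 - <<'E'
from h import *
p,d=last('top');s,ds=last('side')
print(tri((297.1,218.9),(265.2,262.3)),tri((322.8,220.2),(284,284.1)))
for n,dd,box in(('top',d,(125,100,285,225)),('side',ds,(175,130,335,235))):
    Z=cloud(n,box,dd)
    for a,b in((60,100),(125,200)):
        hi=((Z[...,2]>a)&(Z[...,2]<b)).astype(np.uint8);_,l,st,ce=cv2.connectedComponentsWithStats(hi)
        for i in range(1,len(st)):
            if st[i][4]>=4:print(n,a,st[i][4],(ce[i]+box[:2]).round(1),np.median(Z[l==i],0).round(0),Z[l==i][:,2].max().round(0))
# rim contour: fit carousel circle from side of disc colours
h=cv2.cvtColor(p,cv2.COLOR_RGB2HSV)
def col(lo,hi,nm,bx=(170,105,275,212)):
    for c,a,m in blobs('top',p,lo,hi,60,bx): print(nm,c,a,onz('top',*c,22).round(0))
col((100,110,60),(130,255,255),'blue');col((40,80,40),(90,255,255),'green');col((0,110,120),(5,255,255),'red');col((20,70,120),(30,255,255),'yel');col((0,0,200),(180,30,255),'white')
E
```

```text
(array([ 380.05119426, -263.52684934,   11.05093083]), np.float64(0.9368838323895892)) (array([ 373.18574888, -370.61892907,    9.71474065]), np.float64(0.43339151176556157))
top 60 4 [268.5 112.2] [ 814. -147.   99.] 100.0
top 60 4 [267.5 128.5] [ 746. -142.   98.] 99.0
top 60 5 [242. 143.] [686. -37.  99.] 100.0
top 60 7 [168.3 150.6] [661. 267.  72.] 96.0
top 60 150 [222.1 158.2] [630.  47.  69.] 85.0
top 60 4 [275.5 157.5] [ 628. -173.   85.] 93.0
top 60 15 [187.5 190.1] [495. 186.  84.] 96.0
top 60 10 [152.1 200.1] [459. 333.  63.] 65.0
top 60 14 [244.3 198.5] [459. -43.  86.] 100.0
top 60 5 [150.2 205.8] [435. 339.  65.] 70.0
top 60 109 [179.3 215.3] [396. 221.  66.] 75.0
top 125 117 [140.5 198.6] [453. 352. 160.] 190.0
top 125 6 [149.7 197.8] [462. 326. 126.] 127.0
side 60 38 [249.4 157.9] [668. 264.  73.] 98.0
side 60 93 [196.6 164.9] [445. 341.  74.] 99.0
side 60 28 [223.7 176.6] [490. 182.  77.] 92.0
side 60 143 [272.2 182.9] [629.  37.  69.] 80.0
side 60 76 [197.9 183. ] [389. 218.  66.] 69.0
side 60 258 [319.7 201.8] [ 679. -183.   80.] 100.0
side 60 32 [247.5 206. ] [456. -51.  78.] 90.0
side 125 113 [194.4 148.2] [446. 344. 156.] 187.0
blue [191.9 166.7] 932 [604. 178.  22.]
green [217.3 188.7] 1148 [509.  70.  22.]
yel [208.7 132. ] 1069 [754. 108.  22.]
white [248.9 169.1] 1237 [591. -63.  22.]
```

```bash
python3 -c "
from h import *
go(493,184,231,45);go(493,184,60,45)"
```

```text
shift [-3.921e-01 -2.239e-01  1.000e-04] yaw 68.6 turn [ 0.263 -1.737] q7 -0.08
shift [-0.3921 -0.2237  0.1711] yaw 68.6 turn [ 0.263 -1.737] q7 -0.08
```

```bash
python3 -m jog '[[-0.39,-0.224,0,0.26,1],[-0.39,-0.224,0,0.26,1],[-0.39,-0.224,0,0.26,1],[-0.39,-0.224,0,0.26,1],[-0.39,-0.224,0,0.26,1]]' 20; python3 -c "
from h import *
go(493,184,60,45)"
```

```text
t: 0.72
position: [406.0, 290.2, 231.2]
ee_rot: [-0.0, 0.381, 0.925, -0.0]
wrist_force: [2.2, 0.7, -0.1]
grip_width: 0.999
gripper_force: 0.0
shift [-0.1365 -0.0141  0.1712] yaw 45.3 turn [ 0.003 -1.997] q7 0.14
```

```bash
python3 -m jog '[[-0.06,-0.006,0,0,1],[-0.136,-0.014,0.02,0,1],[-0.136,-0.014,0.08,0,1],[-0.136,-0.014,0.13,0,1],[-0.136,-0.014,0.13,0,1]]' 20; python3 - <<'E'
from h import *
go(493,184,60,45)
p,d=grab('top');s,ds=grab('side')
a=cv2.resize(p[135:235,140:273],(798,600),interpolation=cv2.INTER_CUBIC)
b=cv2.resize(s[130:230,190:290],(300,300),interpolation=cv2.INTER_CUBIC);a[:300,498:]=b
save(a,'c2.png')
E
```

```text
t: 1.35
position: [490.3, 185.4, 99.0]
ee_rot: [-0.002, 0.381, 0.925, -0.002]
wrist_force: [0.1, 0.3, 1.3]
grip_width: 0.995
gripper_force: 0.0
shift [-0.003   0.0011  0.039 ] yaw 45.2 turn [ 0.003 -1.997] q7 0.38
```

View pics/c2.png

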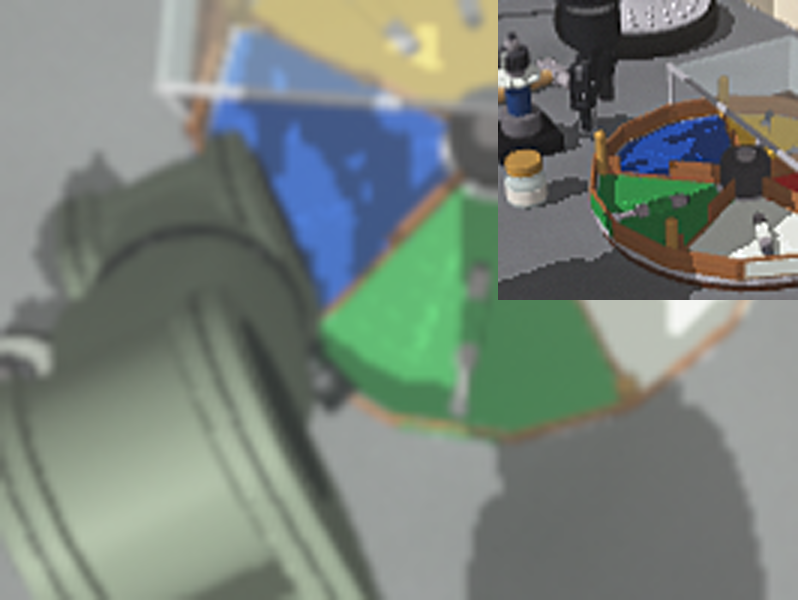

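```bash
python3 -c "
from h import *
print(px('side',(490,185,99)),px('side',(490,185,80)),px('top',(490,185,90)),tri((187.5,190.1),(223.7,176.6)),tri((244.3,198.5),(247.5,206)))
print(px('side',(530,225,99)),px('side',(450,145,99)))"
```

```text
[222.96098264 171.84669272] [223.24964885 175.90514078] [187.36021684 191.27992052] (array([495.36894153, 187.80978304,  73.85134707]), np.float64(3.618035009885246)) (array([459.80528493, -43.76360027,  72.51617735]), np.float64(1.5893567698993725))
[226.52263664 165.30360325] [219.16415721 178.83034903]
```

The open fingers straddle the peg (side inset (600,140)), so I'm descending and closing on it.

```bash
python3 -m jog '[[-0.004,0,0.02,0,1],[-0.004,0,0.04,0,1],[-0.004,0,0.04,0,0],[-0.004,0,0.04,0,-1],[-0.004,0,0.04,0,-1]]' 25;python3 -m jog '[[0,0,0,0,-1],[0,0,0,0,-1],[0,0,0,0,-1]]' 25; python3 -c "
from h import *
s=arm.sense();p=s['position'];C=np.array([635.5,44.]);
v=p[:2]-C;print(np.linalg.norm(v),np.degrees(np.arctan2(v[1],v[0])))
from scipy.spatial.transform import Rotation as Ro
q=s['ee_rot'];R=Ro.from_quat([q[1],q[2],q[3],q[0]]).as_matrix()
for a in range(8,85,8):
  c,sn=np.cos(np.radians(a)),np.sin(np.radians(a));w=C+np.array([[c,-sn],[sn,c]])@v-p[:2]
  print(a,(R.T@np.array([*w,0])/1000).round(4),round(-a/90,3))
"
```

```text
t: 2.08
position: [495.1, 183.6, 62.5]
ee_rot: [0.001, 0.381, 0.925, 0.001]
wrist_force: [-0.2, -0.7, 0.7]
grip_width: 0.377
gripper_force: 0.0
t: 2.45
position: [495.0, 183.5, 62.1]
ee_rot: [0.0, 0.381, 0.925, 0.0]
wrist_force: [-0.6, -0.1, 11.7]
grip_width: 0.176
gripper_force: 24.2
198.03274367044762 135.19645503993993
8 [-0.0019 -0.0276 -0.    ] -0.089
16 [-0.0076 -0.0546 -0.0001] -0.178
24 [-0.0171 -0.0806 -0.0001] -0.267
32 [-3.00e-02 -1.05e-01 -1.00e-04] -0.356
40 [-4.620e-02 -1.273e-01 -1.000e-04] -0.444
48 [-6.540e-02 -1.472e-01 -1.000e-04] -0.533
56 [-8.720e-02 -1.642e-01 -1.000e-04] -0.622
64 [-1.111e-01 -1.781e-01 -1.000e-04] -0.711
72 [-1.367e-01 -1.885e-01 -1.000e-04] -0.8
80 [-1.635e-01 -1.952e-01 -1.000e-04] -0.889
```

```bash
python3 -m jog '[[-0.002,-0.028,0,-0.09,-1],[-0.008,-0.055,0,-0.18,-1],[-0.017,-0.081,0,-0.27,-1],[-0.03,-0.105,0,-0.356,-1],[-0.046,-0.127,0,-0.444,-1]]' 25;python3 -m jog '[[-0.002,-0.028,0,-0.09,-1],[-0.008,-0.055,0,-0.18,-1],[-0.017,-0.081,0,-0.27,-1],[-0.03,-0.105,0,-0.356,-1],[-0.04,-0.119,0,-0.41,-1]]' 25;  python3 -m jog '[[0,0,0,0,-1],[0,0,0,0,1],[0,0,0,0,1],[0,0,0,0,1],[0,0,-0.06,0,1]]' 25; python3 -c "
from h import *
s=arm.sense();p=s['position'];C=np.array([635.5,44.]);
v=p[:2]-C;print(np.linalg.norm(v),np.degrees(np.arctan2(v[1],v[0])))
for y,x in((-262.9,391.8),(-371.3,384.5)): go(x,y,130,86)
"
```

```text
t: 3.08
position: [439.2, 60.2, 62.1]
ee_rot: [0.002, 0.04, 0.999, 0.0]
wrist_force: [15.7, -1.2, 5.5]
grip_width: 0.17
gripper_force: 25.4
t: 3.7
position: [470.4, -61.5, 62.2]
ee_rot: [0.003, -0.278, 0.961, -0.0]
wrist_force: [9.6, 7.7, -1.3]
grip_width: 0.168
gripper_force: 25.7
t: 4.32
position: [466.4, -60.7, 119.7]
ee_rot: [-0.003, -0.277, 0.961, 0.001]
wrist_force: [1.2, -1.0, 1.4]
grip_width: 0.993
gripper_force: 0.0
198.86686195370675 -148.22573825193732
shift [ 0.1709 -0.1314 -0.0099] yaw 122.2 turn [ 0.402 -1.598] q7 1.53
shift [ 0.2348 -0.2192 -0.0099] yaw 122.2 turn [ 0.402 -1.598] q7 1.53
```

```bash
python3 -m jog '[[0.06,-0.045,-0.01,0.1,1],[0.11,-0.085,-0.01,0.21,1],[0.15,-0.115,0.01,0.32,1],[0.172,-0.132,0.03,0.4,1],[0.172,-0.132,0.05,0.4,1]]' 40; python3 -c "
from h import *
go(390,-263,9,87)"
```

```text
t: 4.95
position: [390.8, -266.8, 70.6]
ee_rot: [-0.0, 0.037, 0.999, -0.001]
wrist_force: [0.9, 0.4, -0.6]
grip_width: 0.998
gripper_force: 0.0
shift [0.001  0.0038 0.0616] yaw 85.8 turn [-0.014  1.986] q7 1.43
```

```bash
python3 -m jog '[[0.001,0.004,0.03,0,1],[0.001,0.004,0.06,0,1],[0.001,0.004,0.061,0,0],[0.001,0.004,0.061,0,-1],[0.001,0.004,0.061,0,-1]]' 50; python3 -m jog '[[0,0,0,0,-1],[0,0,0,0,-1],[0,0,0,0,-1],[0,0,-0.02,0,-1],[0,0,-0.05,0,-1]]' 50
python3 -c "
from h import *
s,ds=grab('side');p,d=grab('top')
a=np.zeros((500,750,3),np.uint8);a[:,:375]=cv2.resize(s[200:320,225:315],(375,500),interpolation=2);a[:400,375:]=cv2.resize(p[150:246,240:330],(375,400),interpolation=2)
save(a,'c3.png')"
```

```text
t: 5.58
position: [391.8, -260.7, 11.4]
ee_rot: [0.001, 0.034, 0.999, -0.0]
wrist_force: [0.2, -0.8, 0.5]
grip_width: 0.376
gripper_force: 0.0
t: 6.2
position: [391.2, -260.1, 60.9]
ee_rot: [-0.0, 0.034, 0.999, 0.0]
wrist_force: [0.4, -0.5, -1.4]
grip_width: 0.141
gripper_force: 50.0
```

View pics/c3.png

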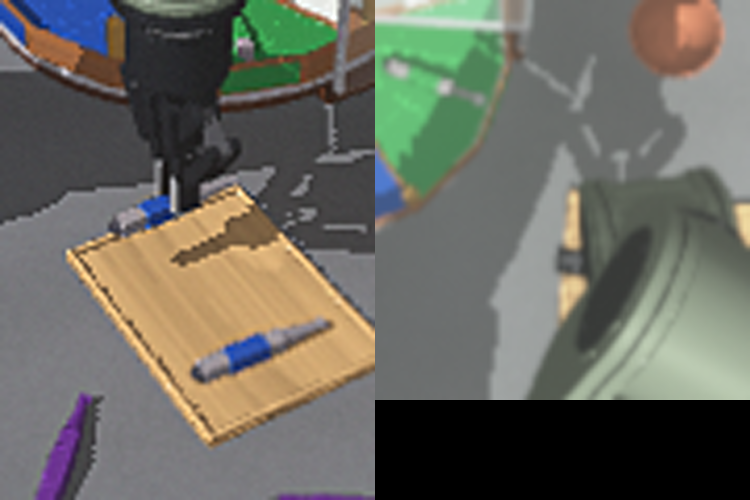

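```bash
python3 -c "
from h import *
go(391,-260,120);go(510,85,120,85.8)"
```

```text
shift [ 0.001   0.0009 -0.0573] yaw 86.1 turn [] q7 1.4
shift [-0.094   0.3532 -0.0575] yaw 86.1 turn [ 0.003 -1.997] q7 1.4
```

```bash
python3 -m jog '[[0,0.01,-0.04,0,-1],[-0.01,0.05,-0.058,0,-1],[-0.025,0.11,-0.058,0,-1],[-0.04,0.17,-0.058,0,-1],[-0.055,0.23,-0.058,0,-1]]' 60; python3 -m jog '[[-0.02,0.06,0,0,-1],[-0.039,0.11,0,0,-1],[-0.039,0.123,0,0,-1],[-0.039,0.123,0.03,0,-1],[-0.039,0.123,0.06,0,-1]]'  60; python3 -c "
from h import *
go(510,85,28,85.8)"
```

```text
t: 6.92
position: [462.4, -32.8, 118.1]
ee_rot: [0.0, 0.034, 0.999, -0.0]
wrist_force: [1.3, -0.5, -1.6]
grip_width: 0.139
gripper_force: 63.2
t: 7.55
position: [509.1, 84.7, 57.4]
ee_rot: [0.0, 0.034, 0.999, -0.0]
wrist_force: [0.9, -0.2, -2.3]
grip_width: 0.132
gripper_force: 63.2
shift [-0.0009  0.0004  0.0294] yaw 86.1 turn [ 0.003 -1.997] q7 0.87
```

```bash
python3 -m jog '[[0,0,0.015,0,-1],[0,0,0.027,0,-1],[0,0,0.029,0,-1],[0,0,0.03,0,-1],[0,0,0.03,0,-0.3]]' 60; python3 -m jog '[[0,0,0,0,0],[0,0,0,0,0],[0,0,-0.03,0,0],[0,0,-0.06,0,0.5],[0,0,-0.095,0,1]]'  60; python3 -c "
from h import *
go(384,-371,120,87)
s,ds=grab('side')
save(cv2.resize(s[130:240,190:340],(750,550),interpolation=2),'c4.png')"
```

```text
t: 8.18
position: [509.6, 85.4, 28.8]
ee_rot: [0.0, 0.034, 0.999, 0.0]
wrist_force: [-0.3, 0.2, 0.2]
grip_width: 0.336
gripper_force: 0.0
t: 8.8
position: [509.1, 85.4, 124.3]
ee_rot: [-0.0, 0.034, 0.999, -0.0]
wrist_force: [0.3, 0.1, 0.3]
grip_width: 0.901
gripper_force: 0.0
shift [ 0.0938 -0.4638  0.0044] yaw 86.1 turn [-0.01  1.99] q7 0.91
```

View pics/c4.png

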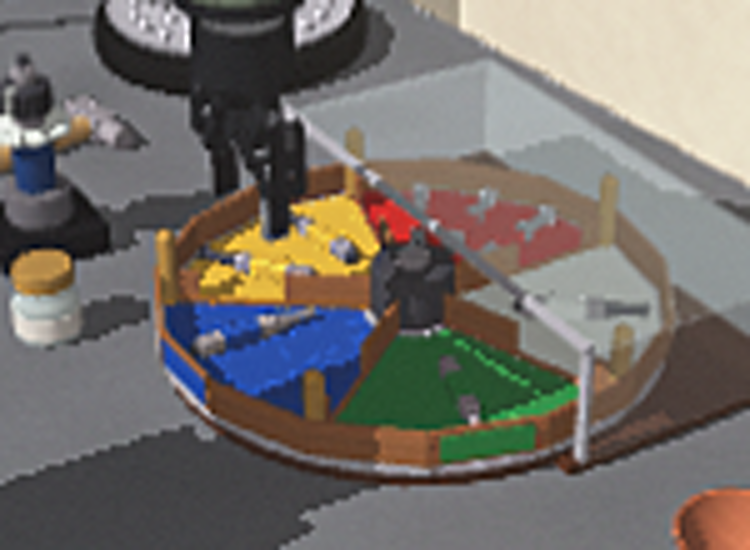

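Liner A lies flat in the blue compartment (picture (260,330)). Now liner B, re-measured.

```bash
cat >> h.py <<'E'
def tray_punch(p,z=14,box=(285,192,338,240)):
    h=cv2.cvtColor(p,cv2.COLOR_RGB2HSV);k=np.zeros(h.shape[:2],np.uint8);k[198:234,289:334]=255
    w=cv2.inRange(h,np.array((8,50,100)),np.array((28,255,255)));_,l,st,ce=cv2.connectedComponentsWithStats((~w)&k)
    for i in range(1,len(st)):
        if st[i][4]>15:
            ys,xs=np.where(l==i);P=np.array([onz('top',u,v,z)[:2] for u,v in zip(xs,ys)]);a=cv2.minAreaRect(P.astype(np.float32));print('punch',np.round(a[0]),np.round(a[1]),round(a[2],1))
E
python3 -c "
from h import *
p,d=grab('top');tray_punch(p)
for c,a,m in blobs('top',p,(100,110,40),(130,255,255),4,(280,190,345,240)): print('blue',c,a,onz('top',*c,14).round(1))"
python3 -m jog '[[0.01,-0.06,0,0,1],[0.023,-0.12,0,0,1],[0.035,-0.18,0,0,1],[0.047,-0.24,0,0,1],[0.06,-0.30,0,0,1]]' 50;  python3 -c "
from h import *
go(384,-371,9,87)"
```

```text
punch [ 385. -371.] [ 17. 105.] 88.0
blue [322.8 220.2] 15 [ 373.1 -370.    14. ]
t: 9.52
position: [428.3, -211.5, 123.1]
ee_rot: [0.0, 0.034, 0.999, 0.0]
wrist_force: [1.0, -0.5, -0.4]
grip_width: 1.002
gripper_force: 0.0
shift [ 0.0333 -0.1621  0.1141] yaw 86.1 turn [-0.01  1.99] q7 1.38
```

```bash
python3 -m jog '[[0.012,-0.06,0,0,1],[0.024,-0.12,0.02,0,1],[0.033,-0.162,0.05,0,1],[0.033,-0.162,0.1,0,1],[0.033,-0.162,0.114,0,1]]' 50; python3 -m jog '[[0,0,0,0,0],[0,0,0,0,-1],[0,0,0,0,-1],[0,0,0,0,-1],[0,0,0,0,-1]]' 50; python3 -m jog '[[0,0,-0.05,0,-1],[0,0,-0.11,0,-1],[0,0,-0.11,0,-1]]' 60
python3 -c "
from h import *
go(505.5,21.5,121,85.8)"
```

```text
t: 10.15
position: [384.1, -368.2, 7.1]
ee_rot: [-0.001, 0.034, 0.999, 0.001]
wrist_force: [-0.1, 0.5, 1.1]
grip_width: 0.999
gripper_force: 0.0
t: 10.78
position: [385.3, -369.5, 10.3]
ee_rot: [0.0, 0.034, 0.999, -0.001]
wrist_force: [-0.9, 1.0, 14.3]
grip_width: 0.145
gripper_force: 49.0
t: 11.15
position: [386.1, -370.2, 123.1]
ee_rot: [0.002, 0.034, 0.999, -0.002]
wrist_force: [-0.6, -0.8, -1.9]
grip_width: 0.14
gripper_force: 60.2
shift [-0.0923  0.3989  0.0011] yaw 86.1 turn [ 0.003 -1.997] q7 1.7
```

```bash
python3 -m jog '[[-0.013,0.06,0,0,-1],[-0.027,0.12,0,0,-1],[-0.041,0.18,0,0,-1],[-0.055,0.24,0,0,-1],[-0.069,0.3,0,0,-1]]' 60; python3 -m jog '[[-0.013,0.06,0,0,-1],[-0.023,0.1,0,0,-1],[-0.023,0.1,0.03,0,-1],[-0.023,0.1,0.06,0,-1],[-0.023,0.1,0.08,0,-1]]'  60; python3 -c "
from h import *
go(505.5,21.5,28,85.8)"
```

```text
t: 11.78
position: [474.5, -72.6, 119.0]
ee_rot: [-0.0, 0.034, 0.999, -0.0]
wrist_force: [1.2, 0.1, -0.4]
grip_width: 0.138
gripper_force: 60.2
t: 12.4
position: [503.4, 23.7, 37.8]
ee_rot: [-0.001, 0.034, 0.999, -0.0]
wrist_force: [0.8, 0.3, -1.4]
grip_width: 0.139
gripper_force: 60.2
shift [-0.0022 -0.002   0.0098] yaw 86.1 turn [ 0.004 -1.996] q7 0.91
```

```bash
python3 -m jog '[[0,0,0.007,0,-1],[0,0,0.009,0,-1],[0,0,0.009,0,-0.3],[0,0,0.009,0,0],[0,0,0.009,0,0]]' 60; python3 -m jog '[[0,0,-0.03,0,0],[0,0,-0.06,0,0.5],[0,0,-0.09,0,1],[-0.02,0.04,-0.09,0,1],[-0.02,0.1,-0.09,-0.1,1]]'  60; python3 - <<'E'
from h import *
s,ds=grab('side');p,d=grab('top')
Z=cloud('side',(175,130,345,245),ds)
hi=((Z[...,2]>66)&(Z[...,2]<98)).astype(np.uint8);_,l,st,ce=cv2.connectedComponentsWithStats(hi)
for i in range(1,len(st)):
    if 8<=st[i][4]<60:print(st[i][4],(ce[i]+[175,130]).round(1),np.median(Z[l==i],0).round(0))
a=np.radians(139.8);go(635.5+200*np.cos(a),44+200*np.sin(a),105,49.8)
save(cv2.resize(s[130:240,190:340],(750,550),interpolation=2),'c5.png')
E
```

```text
t: 13.02
position: [504.2, 23.6, 30.6]
ee_rot: [0.0, 0.034, 0.999, -0.0]
wrist_force: [-0.7, -0.7, 0.5]
grip_width: 0.496
gripper_force: 0.0
t: 13.65
position: [532.2, 121.9, 120.9]
ee_rot: [0.001, -0.044, 0.999, -0.0]
wrist_force: [-0.2, -0.2, -0.4]
grip_width: 1.0
gripper_force: 0.0
53 [196.4 163.5] [443. 341.  83.]
23 [222.7 178.7] [477. 168.  81.]
35 [197.8 182.4] [389. 218.  68.]
28 [252.4 206.8] [465. -68.  81.]
shift [0.0431 0.049  0.0158] yaw 95.7 turn [ 0.51 -1.49] q7 0.98
```

View pics/c5.png

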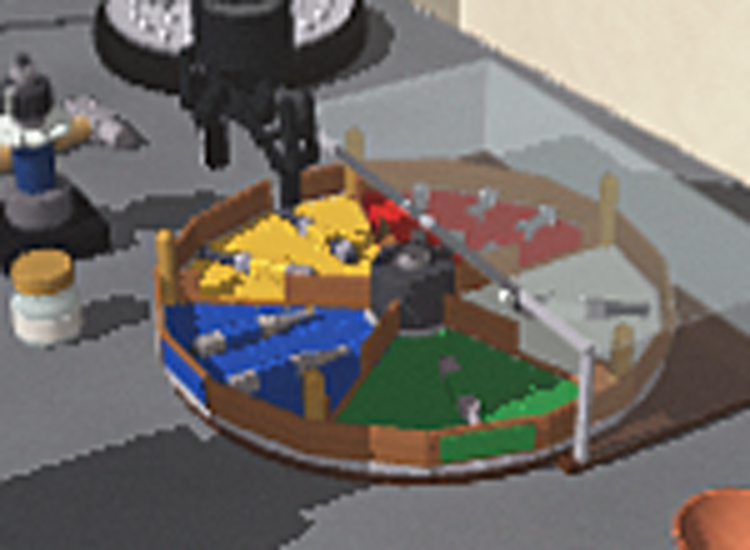

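Both liners lie flat in blue ((260,330), (295,365)). Next, the yellow/blue peg at about (481,172).

```bash
python3 -m jog '[[0.043,0.049,0,0.12,1],[0.043,0.049,0,0.24,1],[0.043,0.049,0,0.36,1],[0.043,0.049,0,0.48,1],[0.043,0.049,0.02,0.51,1]]' 25;  python3 -c "
from h import *
go(482,172.5,61,49.8)"
```

```text
t: 14.38
position: [484.2, 167.3, 101.1]
ee_rot: [0.001, 0.35, 0.937, 0.001]
wrist_force: [-0.4, 0.5, 0.2]
grip_width: 1.004
gripper_force: 0.0
shift [0.0051 0.0024 0.0401] yaw 49.0 turn [-0.009  1.991] q7 0.31
```

```bash
python3 -m jog '[[0,0,0.02,0,1],[0,0,0.04,0,1],[0,0,0.04,0,0],[0,0,0.04,0,-1],[0,0,0.04,0,-1]]' 25; python3 -m jog '[[0,0,0,0,-1],[0,0,0,0,-1],[0,0,0,0,-1]]' 25; python3 -c "
from h import *
p=arm.sense()['position'];v=p[:2]-[635.5,44];print(np.hypot(*v),np.degrees(np.arctan2(v[1],v[0])))"
```

```text
t: 15.0
position: [484.0, 167.1, 61.1]
ee_rot: [0.0, 0.349, 0.937, 0.0]
wrist_force: [0.2, 0.3, 0.3]
grip_width: 0.378
gripper_force: 0.0
t: 15.38
position: [483.9, 167.2, 60.9]
ee_rot: [0.0, 0.349, 0.937, 0.0]
wrist_force: [-0.4, 0.0, 9.4]
grip_width: 0.172
gripper_force: 24.2
195.3006048613456 140.89648715476972
```

```bash
python3 -m jog '[[-0.002,-0.028,0,-0.09,-1],[-0.008,-0.055,0,-0.18,-1],[-0.017,-0.081,0,-0.27,-1],[-0.03,-0.105,0,-0.356,-1],[-0.038,-0.116,0,-0.4,-1]]' 25;python3 -m jog '[[-0.002,-0.028,0,-0.09,-1],[-0.008,-0.055,0,-0.18,-1],[-0.017,-0.081,0,-0.27,-1],[-0.03,-0.105,0,-0.356,-1],[-0.038,-0.116,0,-0.4,-1]]' 25;  python3 -m jog '[[0,0,0,0,-1],[0,0,0,0,1],[0,0,0,0,1],[0,0,0,0,1],[0,0,-0.05,0,1]]' 25; python3 - <<'E'
from h import *
p=arm.sense()['position'];v=p[:2]-[635.5,44];a=np.arctan2(v[1],v[0])-np.radians(72);print(np.hypot(*v),np.degrees(a))
x,y=635.5+199*np.cos(a),44+199*np.sin(a);print(x,y);go(x,y,111,np.degrees(a)-90)
E
```

```text
t: 16.0
position: [439.2, 53.4, 61.2]
ee_rot: [0.003, 0.041, 0.999, 0.001]
wrist_force: [15.9, -0.2, 6.3]
grip_width: 0.176
gripper_force: 26.2
t: 16.62
position: [468.3, -64.4, 61.4]
ee_rot: [0.004, -0.27, 0.963, 0.0]
wrist_force: [13.9, 9.8, 4.1]
grip_width: 0.179
gripper_force: 26.1
t: 17.25
position: [463.6, -64.0, 109.1]
ee_rot: [-0.002, -0.269, 0.963, 0.001]
wrist_force: [0.7, -1.9, 0.8]
grip_width: 0.996
gripper_force: 0.0
203.0068740567738 -219.8636440055107
482.75316850963657 171.55157964390145
shift [-0.1386  0.1914 -0.0019] yaw 121.3 turn [ 0.79 -1.21] q7 1.43
```

```bash
python3 -m jog '[[-0.03,0.04,-0.01,0.115,1],[-0.06,0.08,-0.01,0.23,1],[-0.09,0.12,-0.01,0.345,1],[-0.12,0.16,-0.01,0.46,1],[-0.139,0.191,-0.01,0.575,1]]' 25; python3 -m jog '[[0,0,0,0.11,1],[0,0,0,0.21,1],[0,0,0,0.21,1]]' 25; python3 -c "
from h import *
s,ds=grab('side')
Z=cloud('side',(175,130,345,245),ds)
hi=((Z[...,2]>66)&(Z[...,2]<98)).astype(np.uint8);_,l,st,ce=cv2.connectedComponentsWithStats(hi)
for i in range(1,len(st)):
    if 8<=st[i][4]<60:print(st[i][4],(ce[i]+[175,130]).round(1),np.median(Z[l==i],0).round(0))
go(482,171,61,50)"
```

```text
t: 17.88
position: [484.5, 173.3, 120.2]
ee_rot: [-0.0, 0.181, 0.984, 0.0]
wrist_force: [-0.3, -1.4, -0.5]
grip_width: 0.998
gripper_force: 0.0
t: 18.25
position: [484.5, 171.2, 120.3]
ee_rot: [-0.0, 0.337, 0.942, -0.0]
wrist_force: [-0.3, -1.1, -0.1]
grip_width: 0.999
gripper_force: 0.0
28 [248.9 157.5] [666. 264.  76.]
56 [196.4 163.5] [444. 340.  84.]
23 [222.6 178.6] [477. 167.  81.]
21 [195.6 182.8] [382. 222.  67.]
28 [252.5 207. ] [464. -67.  81.]
shift [ 0.002  -0.0016  0.0593] yaw 50.8 turn [ 0.008 -1.992] q7 0.26
```

```bash
python3 -m jog '[[0.002,-0.002,0.03,0,1],[0.002,-0.002,0.059,0,1],[0.002,-0.002,0.059,0,0],[0.002,-0.002,0.059,0,-1],[0.002,-0.002,0.059,0,-1]]' 25; python3 -m jog '[[0,0,0,0,-1],[0,0,0,0,-1],[0,0,0,0,-1]]' 25
python3 -m jog '[[-0.002,-0.028,0,-0.09,-1],[-0.008,-0.055,0,-0.18,-1],[-0.017,-0.081,0,-0.27,-1],[-0.03,-0.105,0,-0.356,-1],[-0.038,-0.116,0,-0.4,-1]]' 25;python3 -m jog '[[-0.002,-0.028,0,-0.09,-1],[-0.008,-0.055,0,-0.18,-1],[-0.017,-0.081,0,-0.27,-1],[-0.03,-0.105,0,-0.356,-1],[-0.038,-0.116,0,-0.4,-1]]' 25;  python3 -m jog '[[0,0,0,0,-1],[0,0,0,0,1],[0,0,0,0,1],[0,0,-0.03,0,1],[0,0,-0.08,0,1]]' 25;python3 -m jog '[[0.06,0,-0.1,-0.1,1],[0.12,0,-0.1,-0.1,1],[0.18,0,-0.1,-0.1,1]]' 25
python3 -c "
from h import *
p=grab('top')[0];s=grab('side')[0]
a=np.zeros((600,800,3),np.uint8);a[:,:500]=cv2.resize(p[145:217,182:242],(500,600),interpolation=2);a[:360,500:]=cv2.resize(s[160:232,210:270],(300,360),interpolation=2);save(a,'c6.png')"
```

```text
t: 18.92
position: [482.4, 170.8, 62.3]
ee_rot: [0.001, 0.337, 0.941, 0.0]
wrist_force: [0.5, -0.4, 0.2]
grip_width: 0.378
gripper_force: 0.0
t: 19.3
position: [482.3, 170.9, 62.0]
ee_rot: [0.0, 0.337, 0.941, 0.0]
wrist_force: [-0.7, 0.4, 8.2]
grip_width: 0.173
gripper_force: 24.4
t: 19.92
position: [438.0, 55.7, 62.0]
ee_rot: [0.001, 0.029, 1.0, -0.0]
wrist_force: [0.7, 1.4, 9.8]
grip_width: 0.173
gripper_force: 26.2
t: 20.55
position: [469.8, -62.4, 62.1]
ee_rot: [0.001, -0.281, 0.96, -0.0]
wrist_force: [1.2, 2.5, 5.2]
grip_width: 0.173
gripper_force: 26.5
t: 21.18
position: [467.8, -60.7, 141.7]
ee_rot: [-0.001, -0.281, 0.96, 0.0]
wrist_force: [0.6, -1.0, 1.3]
grip_width: 0.99
gripper_force: 0.0
t: 21.55
position: [341.9, -141.7, 236.6]
ee_rot: [0.0, -0.355, 0.935, -0.001]
wrist_force: [-0.5, -2.4, 0.5]
grip_width: 1.002
gripper_force: 0.0
```

View pics/c6.png

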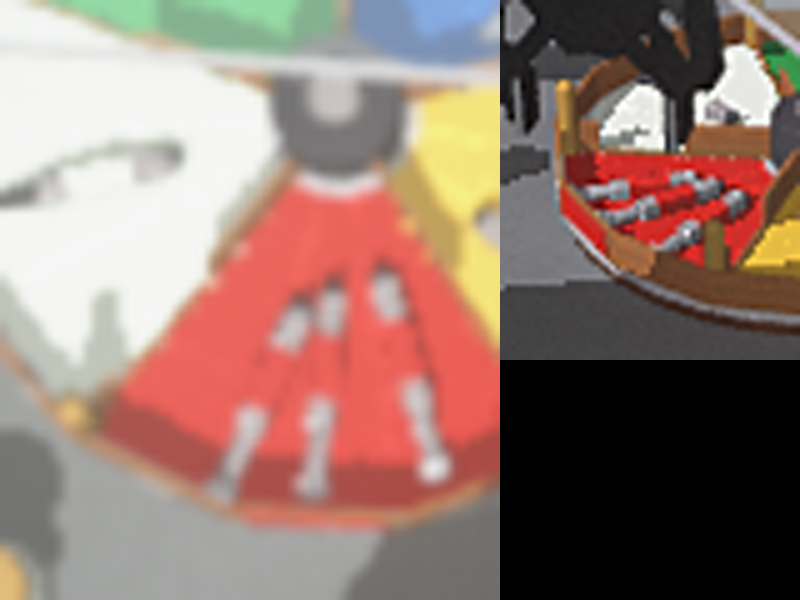

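All three red punches face the open side. Ends in this crop: A (300,300)-(222,490), B (333,280)-(312,490), C (385,270)-(436,470).

```bash
python3 - <<'E'
from h import *
_,ds=last('side');_,d=last('top')
for n,a,b in(('A',(300,298),(222,492)),('B',(335,278),(312,492)),('C',(384,268),(437,472))):
    f=lambda q:onz('top',q[0]/8.333+182,q[1]/8.333+145,32)
    P,Q=f(a),f(b);w=Q-P;print(n,P.round(0)[:2],Q.round(0)[:2],'mid',((P+Q)/2).round(1),'len',np.linalg.norm(w).round(0),'axis',np.degrees(np.arctan2(w[1],w[0])).round(1))
# stereo check of inner ends: side crop scale 5, origin (210,160)
for n,a,b in(('A',(297,315),(685,180)),('B',(333,295),(708,188)),('C',(385,285),(738,203))):
    print(n,tri((a[0]/8.333+182,a[1]/8.333+145),((b[0]-500)/5+210,b[1]/5+160)))
E
```

```text
A [541.  66.] [443. 105.] mid [492.2  85.8  32. ] len 105.0 axis 158.4
B [551.  49.] [443.  60.] mid [497.   54.6  32. ] len 109.0 axis 174.0
C [556.  24.] [452.  -2.] mid [504.2  11.   32. ] len 107.0 axis -165.7
A (array([531.12954528,  69.20375395,  28.45532951]), np.float64(4.033935474592146))
B (array([541.35841567,  51.31556777,  26.55043824]), np.float64(4.283033020250385))
C (array([548.74618554,  24.133929  ,  23.8108613 ]), np.float64(0.4022307919640551))
```

```bash
python3 -c "
from h import *
go(503,11,130,104.3)"
```

```text
shift [-0.2268  0.0091  0.1053] yaw 131.2 turn [ 0.298 -1.702] q7 1.9
```

```bash
python3 -m jog '[[-0.055,0.002,0,0.1,0.5],[-0.11,0.005,0.02,0.2,-0.2],[-0.17,0.007,0.06,0.3,-0.2],[-0.222,0.009,0.09,0.3,-0.2],[-0.226,0.009,0.105,0.3,-0.2]]' 60; python3 -m jog '[[0,0,0,0,-0.2],[0,0,0.02,0,-0.2]]'; python3 -c "
from h import *
go(503,11,26.5,104.3);p,d=grab('top');s,d=grab('side')
a=np.zeros((500,800,3),np.uint8);a[:,:500]=cv2.resize(s[160:232,210:282],(500,500),interpolation=2);a[:300,500:]=cv2.resize(p[145:217,182:254],(300,300),interpolation=2);save(a,'c7.png')"
```

```text
t: 22.28
position: [507.3, 18.7, 128.9]
ee_rot: [-0.0, -0.128, 0.992, 0.0]
wrist_force: [0.5, -0.2, 0.5]
grip_width: 0.402
gripper_force: 0.0
t: 22.52
position: [506.4, 14.9, 111.7]
ee_rot: [0.001, -0.126, 0.992, -0.0]
wrist_force: [0.3, -0.8, 0.1]
grip_width: 0.4
gripper_force: 0.0
shift [ 0.0044 -0.0029  0.0852] yaw 104.5 turn [ 0.002 -1.998] q7 1.09
```

View pics/c7.png

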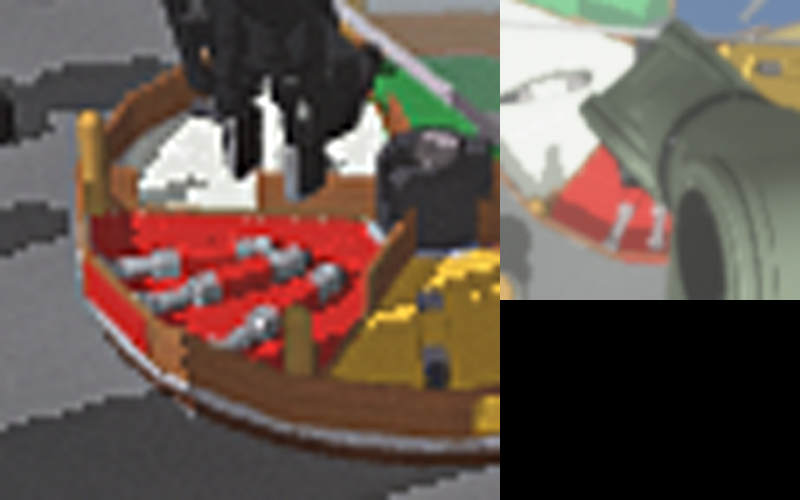

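```bash
python3 -m jog '[[0.004,-0.003,0.03,0,-0.2],[0.004,-0.003,0.06,0,-0.2],[0.004,-0.003,0.08,0,-0.2],[0.004,-0.003,0.085,0,-0.2],[0.004,-0.003,0.085,0,-1]]' 60; python3 -m jog '[[0,0,0,0,-1],[0,0,0,0,-1],[0,0,0,0,-1]]' 70; python3 -m jog '[[0,0,-0.03,0,-1],[0,0,-0.06,0,-1],[0,0,-0.1,0,-1],[0,0,-0.1,0,-1]]' 70;python3 -c "
from h import *
s,d=grab('side');cv2.imwrite('pics/n.png',s)
go(396,-250,130,83.5);go(388,-370,130,83.5)"
```

```text
t: 23.25
position: [503.3, 11.3, 26.5]
ee_rot: [0.0, -0.126, 0.992, -0.0]
wrist_force: [0.8, 0.4, -0.2]
grip_width: 0.198
gripper_force: 0.0
t: 23.62
position: [503.4, 11.3, 26.8]
ee_rot: [0.001, -0.126, 0.992, -0.0]
wrist_force: [-1.8, 1.1, 5.5]
grip_width: 0.137
gripper_force: 68.8
t: 24.12
position: [504.1, 11.3, 128.5]
ee_rot: [0.002, -0.126, 0.992, -0.0]
wrist_force: [0.1, 0.4, -2.5]
grip_width: 0.135
gripper_force: 68.8
shift [ 0.1695 -0.2259 -0.0033] yaw 104.5 turn [ 0.233 -1.767] q7 1.11
shift [ 0.2073 -0.3401 -0.0033] yaw 104.5 turn [ 0.233 -1.767] q7 1.11
```

```bash
python3 -m jog '[[0.03,-0.05,0,0.05,-1],[0.06,-0.1,0,0.1,-1],[0.095,-0.155,0,0.15,-1],[0.13,-0.21,0,0.2,-1],[0.165,-0.265,0,0.22,-1]]' 70; python3 -c "
from h import *
go(388,-375,130,85)"
```

```text
t: 24.8
position: [411.2, -280.4, 125.1]
ee_rot: [-0.0, 0.047, 0.999, 0.0]
wrist_force: [1.0, -0.5, -1.8]
grip_width: 0.137
gripper_force: 68.9
shift [ 0.0143 -0.0963 -0.0049] yaw 84.7 turn [-0.004  1.996] q7 1.39
```

```bash
python3 -m jog '[[0.008,-0.05,0,0,-1],[0.014,-0.096,0.02,0,-1],[0.014,-0.096,0.06,0,-1],[0.014,-0.096,0.09,0,-1],[0.014,-0.096,0.108,0,-1]]' 70; python3 -m jog '[[0,0,0.004,0,-1],[0,0,0.006,0,-1],[0,0,0.006,0,-0.3],[0,0,0.006,0,-0.1],[0,0,0.006,0,0]]' 70; python3 -m jog '[[0,0,-0.03,0,0],[0,0,-0.06,0,0],[0,0,-0.11,0,0],[-0.01,0.06,-0.12,0,0],[-0.02,0.12,-0.12,0,0]]'
python3 - <<'E'
from h import *
s,d=grab('side');p,_=grab('top')
go(483,90,130,68.4)
def red(n,im,bx,z):
    for c,a,m in blobs(n,im,(0,120,50),(8,255,255),5,bx): print(n,c,a,onz(n,*c,z).round(0))
red('side',s,(235,240,325,310),14)
E
```

```text
t: 25.42
position: [388.9, -372.4, 15.5]
ee_rot: [-0.001, 0.046, 0.999, 0.001]
wrist_force: [0.6, 0.0, -1.9]
grip_width: 0.14
gripper_force: 68.9
t: 26.05
position: [389.8, -373.2, 11.9]
ee_rot: [0.0, 0.046, 0.999, -0.0]
wrist_force: [0.3, -0.4, 1.1]
grip_width: 0.503
gripper_force: 0.0
t: 26.68
position: [421.0, -254.4, 132.6]
ee_rot: [0.001, 0.047, 0.999, -0.0]
wrist_force: [1.8, 0.1, -1.4]
grip_width: 0.495
gripper_force: 0.0
shift [-0.0316  0.3434  0.0032] yaw 85.2 turn [ 0.187 -1.813] q7 1.33
side [292.3 279.9] 61 [ 401. -375.   14.]
```

```bash
python3 -m jog '[[-0.003,0.06,0,0.05,-0.3],[-0.01,0.12,0,0.1,-0.3],[-0.02,0.18,0,0.15,-0.3],[-0.027,0.24,0,0.19,-0.3],[-0.032,0.3,0,0.19,-0.3]]' 60; python3 -c "
from h import *
go(478,91.5,50,68.4)
s,d=last('side');p,_=last('top')
a=np.zeros((500,800,3),np.uint8);a[:,:500]=cv2.resize(s[160:232,210:282],(500,500),interpolation=2);a[:300,500:]=cv2.resize(p[145:217,182:254],(300,300),interpolation=2);save(a,'c8.png')"
```

```text
t: 27.4
position: [480.2, 42.5, 131.7]
ee_rot: [0.0, 0.194, 0.981, -0.0]
wrist_force: [1.8, 0.3, 0.6]
grip_width: 0.35
gripper_force: 0.0
shift [0.0207 0.0445 0.0817] yaw 67.6 turn [-0.009  1.991] q7 0.57
```

View pics/c8.png

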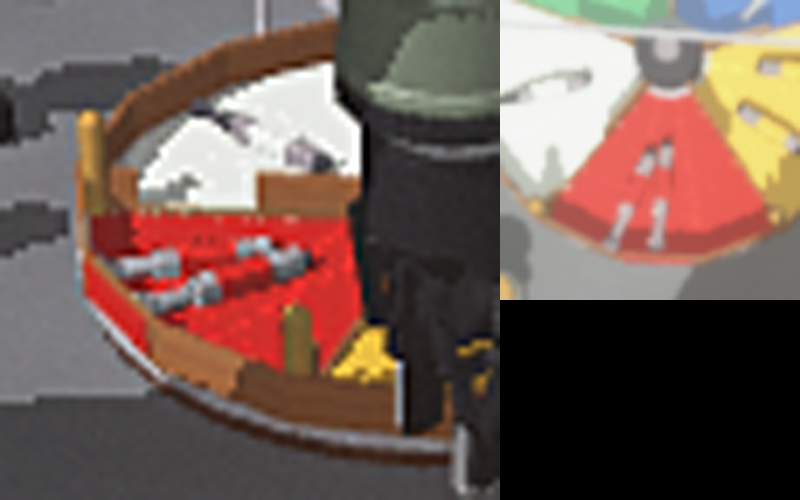

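A and B are unchanged; descending on A, outward of its middle.

```bash
python3 -m jog '[[0.02,0.044,0,0,-0.3],[0.021,0.045,0.03,-0.01,-0.3],[0.021,0.045,0.06,-0.01,-0.3],[0.021,0.045,0.06,-0.01,-0.3]]' 60; python3 -c "
from h import *
go(478,91.5,27,68.4)"
```

```text
t: 27.9
position: [476.8, 90.1, 70.6]
ee_rot: [-0.001, 0.186, 0.983, -0.001]
wrist_force: [0.5, -0.5, 1.7]
grip_width: 0.349
gripper_force: 0.0
shift [-0.0007  0.0018  0.0436] yaw 68.6 turn [ 0.002 -1.998] q7 0.45
```

```bash
python3 -m jog '[[-0.001,0.002,0.02,0,-0.3],[-0.001,0.002,0.035,0,-0.3],[-0.001,0.002,0.0435,0,-0.3],[-0.001,0.002,0.0435,0,-1],[-0.001,0.002,0.0435,0,-1]]' 70; python3 -m jog '[[0,0,0,0,-1],[0,0,0,0,-1]]' 80; python3 -m jog '[[0,0,-0.03,0,-1],[0,0,-0.06,0,-1],[0,0,-0.1,0,-1],[0,0,-0.1,0,-1]]' 80;python3 -c "
from h import *
go(393,-317,130,85)"
```

```text
t: 28.52
position: [479.5, 91.5, 28.7]
ee_rot: [0.0, 0.186, 0.983, 0.0]
wrist_force: [0.2, 0.4, -0.5]
grip_width: 0.133
gripper_force: 68.1
t: 28.78
position: [479.5, 91.5, 28.6]
ee_rot: [0.0, 0.186, 0.983, 0.0]
wrist_force: [-2.0, 0.1, 7.2]
grip_width: 0.128
gripper_force: 83.6
t: 29.28
position: [480.2, 91.6, 130.3]
ee_rot: [0.002, 0.186, 0.982, 0.001]
wrist_force: [-0.2, 0.6, -3.4]
grip_width: 0.131
gripper_force: 82.5
shift [-6.850e-02 -4.121e-01 -4.000e-04] yaw 68.5 turn [-0.183  1.817] q7 0.49
```

```bash
python3 -m jog '[[-0.008,-0.06,0,-0.05,-1],[-0.016,-0.12,0,-0.1,-1],[-0.024,-0.18,0,-0.15,-1],[-0.032,-0.24,0,-0.18,-1],[-0.04,-0.3,0,-0.18,-1]]' 80; python3 -c "
from h import *
go(380,-316,20,85)"
```

```text
t: 29.9
position: [405.8, -204.0, 127.4]
ee_rot: [-0.0, 0.045, 0.999, 0.0]
wrist_force: [1.9, -1.1, -1.1]
grip_width: 0.129
gripper_force: 82.5
shift [ 0.0155 -0.1139  0.1074] yaw 84.8 turn [-0.002  1.998] q7 1.18
```

```bash
python3 -m jog '[[0.008,-0.06,0,0,-1],[0.0155,-0.113,0.02,0,-1],[0.0155,-0.113,0.06,0,-1],[0.0155,-0.113,0.09,0,-1],[0.0155,-0.113,0.105,0,-1]]' 80; python3 -c "
from h import *
s=arm.sense();go(380,-316,12,85,s);print(s['position'],s['wrist_force'])
s,d=grab('side');save(cv2.resize(s[220:320,225:325],(500,500),interpolation=2),'c9.png')"
```

```text
t: 30.52
position: [380.2, -312.7, 21.0]
ee_rot: [-0.001, 0.046, 0.999, 0.001]
wrist_force: [0.4, -0.7, -1.1]
grip_width: 0.127
gripper_force: 82.4
shift [-0.0001 -0.0033  0.009 ] yaw 84.8 turn [-0.003  1.997] q7 1.27
[ 380.19628117 -312.71676405   20.95955892] [ 0.42120066 -0.65248271 -1.10215344]
```

View pics/c9.png

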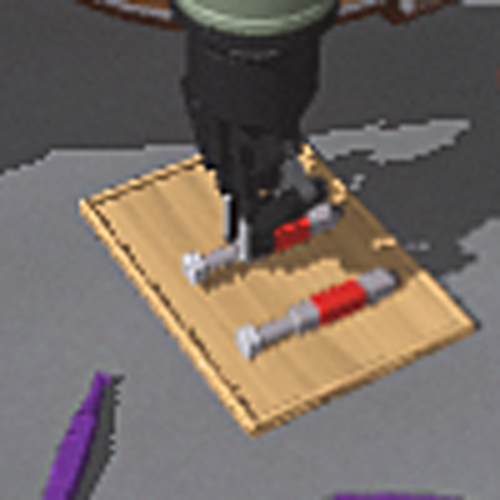

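Punch A is level between the fingers above the tray, and C lies well at (320,310). Releasing A.

```bash
python3 -m jog '[[0,0,0.004,0,-1],[0,0,0.007,0,-1],[0,0,0.008,0,-0.4],[0,0,0.008,0,-0.2],[0,0,0.008,0,-0.2]]' 80; python3 -m jog '[[0,0,-0.03,0,-0.2],[0,0,-0.06,0,-0.2],[0,0,-0.11,0,-0.2],[-0.01,0.06,-0.12,0,-0.2],[-0.02,0.12,-0.12,0,-0.2]]' 60;python3 -m jog '[[-0.008,0.06,0,0,-0.2],[-0.016,0.12,0,0,-0.2]]' 
python3 - <<'E'
from h import *
s,d=grab('side');p,_=grab('top')
for c,a,m in blobs('side',s,(0,120,50),(8,255,255),5,(235,240,325,310)): print(c,a,onz('side',*c,14).round(0))
tray_punch(p)
go(497,54.6,110,84)
h=cv2.cvtColor(p,cv2.COLOR_RGB2HSV)
# grey bits in the red compartment
k=np.zeros(h.shape[:2],np.uint8);k[174:206,206:236]=255
m=cv2.inRange(h,np.array((0,0,90)),np.array((180,70,255)))&k
_,l,st,ce=cv2.connectedComponentsWithStats(m)
for i in range(1,len(st)):
    if st[i][4]>=4:print('grey',ce[i].round(1),st[i][4],onz('top',*ce[i],32).round(0))
E
```

```text
t: 31.2
position: [381.0, -313.5, 15.3]
ee_rot: [0.0, 0.046, 0.999, -0.0]
wrist_force: [1.1, 0.3, 0.7]
grip_width: 0.4
gripper_force: 0.0
t: 31.82
position: [412.3, -195.0, 136.0]
ee_rot: [0.001, 0.047, 0.999, -0.0]
wrist_force: [1.8, 1.4, -0.6]
grip_width: 0.401
gripper_force: 0.0
t: 32.08
position: [439.0, -75.9, 135.3]
ee_rot: [0.0, 0.046, 0.999, -0.0]
wrist_force: [0.9, -0.6, 0.8]
grip_width: 0.398
gripper_force: 0.0
[281.5 268. ] 62 [ 405. -316.   14.]
[292.3 279.9] 60 [ 401. -375.   14.]
punch [ 388. -254.] [ 50. 134.] 88.8
punch [ 393. -311.] [ 14. 105.] 84.5
punch [ 389. -369.] [ 14. 105.] 83.7
shift [-0.0461  0.13    0.026 ] yaw 85.3 turn [ 0.014 -1.986] q7 0.91
grey [206.3 175.6] 7 [564. 116.  32.]
grey [221.1 181.9] 15 [536.  54.  32.]
grey [232.3 190.7] 106 [498.   7.  32.]
grey [219.5 198.5] 33 [466.  60.  32.]
```

```bash
python3 -m jog '[[-0.02,0.055,0,0,0],[-0.04,0.11,0,0.014,0],[-0.046,0.131,0.026,0.014,0],[-0.046,0.131,0.05,0.014,0],[-0.046,0.131,0.05,0.014,0]]' 60;  python3 -c "
from h import *
go(497,55.5,27,84)"
```

```text
t: 32.8
position: [495.9, 48.4, 84.2]
ee_rot: [-0.001, 0.056, 0.998, -0.0]
wrist_force: [-0.5, -0.5, 0.6]
grip_width: 0.498
gripper_force: 0.0
shift [-0.0004  0.0072  0.0572] yaw 83.5 turn [-0.005  1.995] q7 0.68
```

```bash
python3 -m jog '[[0,0.006,0.02,0,0],[0,0.006,0.04,0,0],[0,0.006,0.057,0,0],[0,0.006,0.057,0,-1],[0,0.006,0.057,0,-1]]' 70; python3 -m jog '[[0,0,0,0,-1],[0,0,0,0,-1],[0,0,0,0,-1]]' 70; python3 -m jog '[[0,0,-0.03,0,-1],[0,0,-0.06,0,-1],[0,0,-0.1,0,-1],[0,0,-0.1,0,-1]]' 70;python3 -c "
from h import *
go(397,-258,130,85)"
```

```text
t: 33.42
position: [497.6, 54.3, 29.3]
ee_rot: [0.001, 0.057, 0.998, 0.0]
wrist_force: [-0.9, 0.1, 1.9]
grip_width: 0.136
gripper_force: 68.4
t: 33.8
position: [497.7, 54.3, 29.3]
ee_rot: [0.001, 0.057, 0.998, -0.0]
wrist_force: [-1.8, -1.4, 9.5]
grip_width: 0.136
gripper_force: 69.4
t: 34.3
position: [498.3, 54.4, 130.8]
ee_rot: [0.002, 0.057, 0.998, 0.0]
wrist_force: [-0.3, -0.7, -2.2]
grip_width: 0.134
gripper_force: 68.8
shift [ 6.500e-02 -3.219e-01  2.000e-04] yaw 83.4 turn [-0.017  1.983] q7 0.72
```

```bash
python3 -m jog '[[0.012,-0.06,0,0,-1],[0.024,-0.12,0,0,-1],[0.036,-0.18,0,0,-1],[0.048,-0.24,0,-0.01,-1],[0.06,-0.3,0,-0.017,-1]]' 70;python3 -m jog '[[0.005,-0.02,0.03,0,-1],[0.005,-0.02,0.07,0,-1],[0.005,-0.02,0.1,0,-1],[0.005,-0.02,0.105,0,-1]]' 70; python3 -c "
from h import *
go(397,-257,12,85)"
```

```text
t: 34.92
position: [402.7, -238.6, 127.9]
ee_rot: [-0.0, 0.043, 0.999, -0.0]
wrist_force: [1.8, -0.2, -2.5]
grip_width: 0.133
gripper_force: 68.9
t: 35.42
position: [396.2, -255.7, 21.8]
ee_rot: [-0.001, 0.043, 0.999, 0.0]
wrist_force: [-1.0, 0.4, -0.3]
grip_width: 0.133
gripper_force: 68.9
shift [-0.0009 -0.0012  0.0098] yaw 85.1 turn [ 1.000e-03 -1.999e+00] q7 1.09
```

```bash
python3 -m jog '[[0,-0.001,0.006,0,-1],[0,-0.001,0.009,0,-1],[0,-0.001,0.0095,0,-0.4],[0,-0.001,0.0095,0,-0.1],[0,-0.001,0.0095,0,-0.1]]' 70; python3 -m jog '[[0,0,-0.03,0,-0.1],[0,0,-0.08,0,-0.1],[0,0,-0.13,0,0],[0,0.05,-0.19,0,1],[0,0.1,-0.2,0,1]]' 60
python3 - <<'E'
from h import *
s,d=grab('side');p,dt=grab('top')
for c,a,m in blobs('side',s,(0,120,50),(8,255,255),5,(235,240,325,310)): print(c,a,onz('side',*c,14).round(0))
tray_punch(p)
a=np.zeros((600,800,3),np.uint8);a[:400,:400]=cv2.resize(p[182:214,126:158],(400,400),interpolation=2);a[:400,400:]=cv2.resize(s[135:175,175:215],(400,400),interpolation=2)
a[400:,:400]=cv2.resize(s[240:300,235:335],(400,200));save(a,'c10.png')
Z=cloud('side',(180,135,212,175),d)
for lo,hi in((136,157),(163,182)):
    q=Z[(Z[...,2]>lo)&(Z[...,2]<hi)];print(len(q),q.min(0).round(0),q.max(0).round(0),np.median(q,0).round(0))
Z=cloud('top',(126,182,160,216),dt)
for lo,hi in((150,165),(175,190),(115,126)):
    q=Z[(Z[...,2]>lo)&(Z[...,2]<hi)];print(len(q),q.min(0).round(0),q.max(0).round(0),np.median(q,0).round(0))
E
```

```text
t: 36.05
position: [396.9, -257.4, 13.8]
ee_rot: [0.0, 0.044, 0.999, -0.0]
wrist_force: [-0.2, 0.4, -0.7]
grip_width: 0.449
gripper_force: 0.0
t: 36.67
position: [405.6, -158.6, 215.1]
ee_rot: [0.001, 0.045, 0.999, -0.0]
wrist_force: [0.9, 1.4, -1.2]
grip_width: 0.902
gripper_force: 0.0
[270.8 257.6] 57 [ 406. -259.   14.]
[281.5 267.9] 60 [ 406. -316.   14.]
[292.3 279.9] 60 [ 401. -375.   14.]
punch [ 394. -279.] [100. 146.] 89.5
punch [ 389. -369.] [ 14. 105.] 83.7
44 [427. 331. 137.] [472. 361. 157.] [443. 340. 147.]
20 [440. 343. 164.] [456. 363. 181.] [446. 347. 173.]
69 [437. 337. 150.] [476. 376. 165.] [453. 353. 159.]
11 [451. 347. 176.] [462. 363. 189.] [458. 354. 178.]
128 [421. 323. 115.] [489. 390. 126.] [449. 347. 121.]
```

View pics/c10.png

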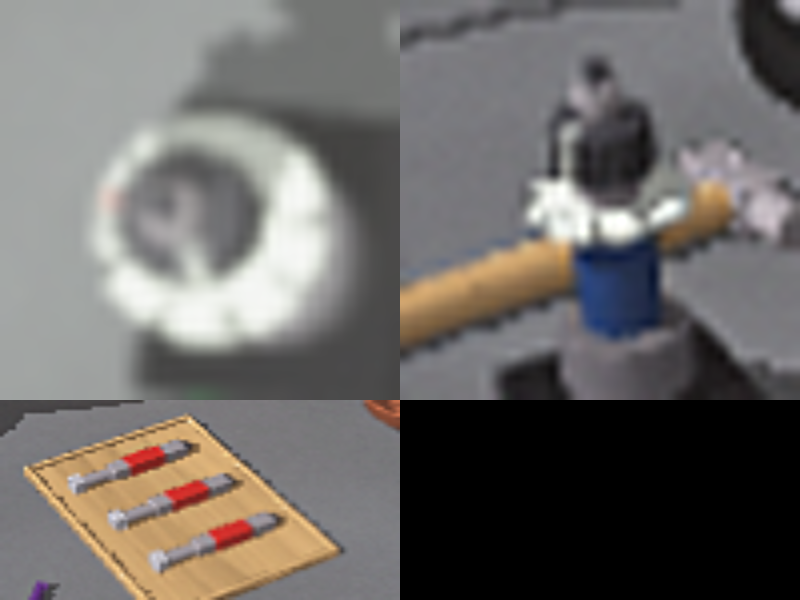

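The three planishing punches lie side by side in the tray. On the collar, the red tick is at (112,198) and the index line at (205,275), about 120° anticlockwise from it, so it stands at setting 4 (the side view's white line at (568,140) agrees). It must turn 80° clockwise.

```bash
python3 -c "
from h import *
print(onz('top',141.4,199.2,159),tri((141.4,199.2),(195.3,148)),onz('top',126+212/12.5,182+232/12.5,121))
go(456,356,270,130)"
```

```text
[451.67145275 350.38405405 159.        ] (array([452.99337843, 352.25838596, 151.25025655]), np.float64(0.9231368059353857)) [450.61880685 354.19289237 121.        ]
shift [-0.0082  0.5127 -0.0543] yaw 85.4 turn [-0.496  1.504] q7 1.19
```

```bash
python3 -m jog '[[0,0.06,-0.01,0,1],[0,0.12,-0.02,0,1],[0,0.18,-0.03,0,1],[0,0.24,-0.03,0,1],[0,0.3,-0.03,0,1]]' 60; python3 -m jog '[[0,0.06,0,-0.05,1],[0,0.12,0,-0.05,1],[0,0.18,0,-0.05,1],[0,0.21,0,-0.05,1],[0,0.21,0,-0.05,1]]' 60; python3 -c "
from h import *
go(453,353,128,90)"
```

```text
t: 37.4
position: [431.4, 141.6, 243.2]
ee_rot: [0.0, 0.044, 0.999, -0.0]
wrist_force: [1.5, 0.0, -0.1]
grip_width: 1.002
gripper_force: 0.0
t: 38.02
position: [448.9, 350.9, 242.5]
ee_rot: [-0.0, 0.003, 1.0, 0.0]
wrist_force: [-0.5, -0.7, -0.6]
grip_width: 1.001
gripper_force: 0.0
shift [-0.0042  0.0021  0.1145] yaw 89.7 turn [-0.004  1.996] q7 0.44
```

```bash
python3 -m jog '[[-0.004,0.002,0.03,0,1],[-0.004,0.002,0.06,0,1],[-0.004,0.002,0.09,0,1],[-0.004,0.002,0.113,0,1],[-0.004,0.002,0.113,0,0.3]]' 40; python3 -m jog '[[0,0,0,0,0],[0,0,0,0,-0.2],[0,0,0,0,-1],[0,0,0,0,-1]]' 40;python3 -c "
from h import *
print(arm.sense()['ft_torque'], arm.sense()['q'][6])"
```

```text
t: 38.65
position: [453.5, 349.8, 129.1]
ee_rot: [-0.001, 0.004, 1.0, -0.001]
wrist_force: [-0.1, 1.2, 0.6]
grip_width: 0.813
gripper_force: 0.0
t: 39.15
position: [454.4, 353.7, 132.1]
ee_rot: [0.001, 0.004, 1.0, 0.003]
wrist_force: [1.4, 11.4, 6.9]
grip_width: 0.482
gripper_force: 40.8
[ 2.42132931 -0.31033576 -0.06917763] 0.3420393631101179
```

```bash
python3 -m jog '[[0,0.002,0,0.1,-1],[0,0.002,0,0.2,-1],[0,0.002,0,0.3,-1],[0,0.002,0,0.4,-1],[0,0.002,0,0.45,-1]]' 50; python3 -m jog '[[0,0,0,0.1,-1],[0,0,0,0.2,-1],[0,0,0,0.3,-1],[0,0,0,0.4,-1],[0,0,0,0.45,-1]]' 50;python3 -c "
from h import *
print(arm.sense()['ft_torque'], arm.sense()['q'][6]);go(453,353,128,90)"
```

```text
t: 39.78
position: [454.0, 352.8, 132.0]
ee_rot: [0.001, 0.352, 0.936, 0.0]
wrist_force: [-5.1, -7.5, 20.2]
grip_width: 0.476
gripper_force: 49.9
t: 40.4
position: [453.1, 352.4, 132.0]
ee_rot: [0.0, 0.654, 0.756, -0.001]
wrist_force: [-12.1, -11.2, 25.9]
grip_width: 0.479
gripper_force: 50.4
[-2.33102179  2.47756426 -0.05749217] -0.717640094848075
shift [ 0.0007 -0.      0.004 ] yaw 8.3 turn [-0.908  1.092] q7 -0.72
```

```bash
python3 -m jog '[[0,0,0,0,0.3],[0,0,0,0,1],[0,0,0,0,1],[0,0,-0.05,0,1],[0,0,-0.11,0,1]]' 50; python3 -m jog '[[-0.06,0,-0.02,0,1],[-0.12,0,-0.02,0,1],[-0.18,0,-0.02,0,1],[-0.24,0,-0.02,0,1],[-0.3,0,-0.02,0,1]]'; python3 - <<'E'
from h import *
s,d=grab('side');p,dt=grab('top')
a=np.zeros((600,800,3),np.uint8);a[:400,:400]=cv2.resize(p[182:214,126:158],(400,400),interpolation=2);a[:400,400:]=cv2.resize(s[135:175,175:215],(400,400),interpolation=2)
a[400:,:400]=cv2.resize(s[240:300,235:335],(400,200));a[400:,400:]=cv2.resize(p[100:215,165:295],(400,200));save(a,'c11.png')
E
```

```text
t: 41.02
position: [453.4, 352.8, 241.0]
ee_rot: [-0.0, 0.652, 0.758, -0.001]
wrist_force: [0.2, -0.4, -0.2]
grip_width: 1.0
gripper_force: 0.0
t: 41.65
position: [498.3, 54.5, 260.2]
ee_rot: [0.0, 0.652, 0.758, 0.0]
wrist_force: [2.1, 0.2, -0.2]
grip_width: 1.003
gripper_force: 0.0
```

View pics/c11.png

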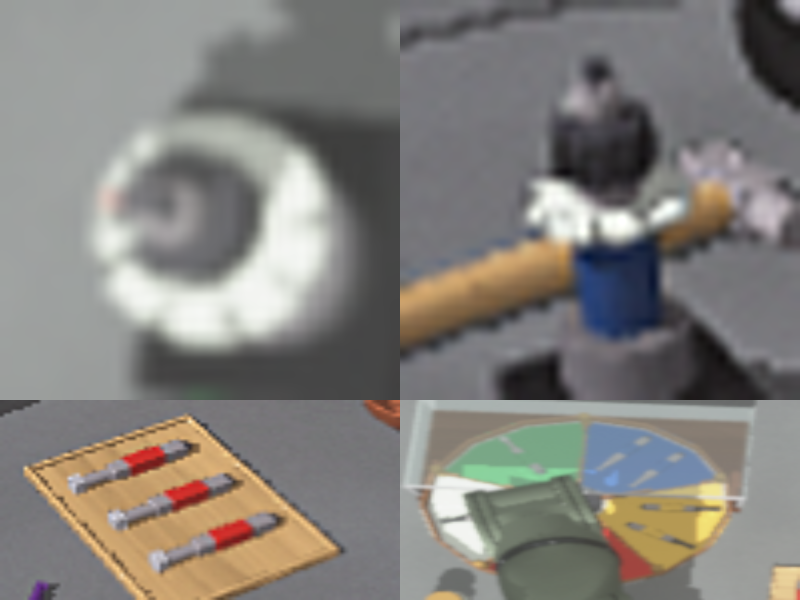

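```bash
python3 - <<'E'
from h import *
new=last('top')[0];old=cv2.imread('pics/top0.png')[:,:,::-1]
for cx,cy in((453,353),(456,356),(452,350)):
  print(cx,cy)
  for n,im in(('old',old),('new',new)):
    g=im.astype(np.float32).mean(2);r=[]
    for a in range(0,360,10):
        v=[]
        for rr in(13,15,17,19):
            u=px('top',(cx+rr*np.cos(np.radians(a)),cy+rr*np.sin(np.radians(a)),159));v.append(cv2.getRectSubPix(g,(1,1),(float(u[0]),float(u[1])))[0,0])
        r.append(int(np.mean(v)))
    print(n,r)
g=lambda im:im[190:210,130:152].mean(2).astype(int)
print((g(new)-g(old)))
print(px('top',(453,353,159)))
for a in (71,111,151,191): print(a,[px('top',(453+r*np.cos(np.radians(a)),353+r*np.sin(np.radians(a)),159)).round(1) for r in(11,20)])
E
```

```text
453 353
old [94, 97, 102, 108, 116, 122, 126, 127, 134, 142, 141, 141, 137, 133, 132, 131, 142, 164, 189, 195, 169, 131, 116, 107, 103, 103, 101, 99, 97, 100, 104, 105, 103, 101, 99, 96]
new [96, 97, 101, 107, 114, 120, 124, 126, 136, 157, 174, 173, 152, 135, 129, 124, 126, 127, 122, 116, 110, 106, 107, 103, 102, 102, 99, 98, 97, 98, 101, 104, 102, 100, 99, 98]
456 356
old [112, 116, 126, 139, 145, 147, 151, 147, 144, 144, 145, 142, 141, 139, 135, 133, 130, 135, 160, 182, 179, 148, 123, 112, 109, 106, 104, 102, 103, 104, 103, 101, 104, 107, 108, 108]
new [112, 115, 124, 137, 141, 143, 148, 145, 143, 146, 160, 183, 186, 165, 142, 132, 125, 121, 118, 115, 111, 109, 107, 106, 105, 103, 101, 100, 100, 102, 102, 100, 104, 108, 110, 111]
452 350
old [94, 93, 98, 105, 111, 116, 118, 121, 135, 148, 150, 144, 137, 130, 130, 146, 167, 192, 198, 179, 144, 132, 127, 121, 118, 116, 115, 111, 103, 102, 105, 108, 109, 106, 104, 99]
new [96, 95, 98, 104, 110, 114, 117, 120, 137, 157, 167, 154, 138, 126, 120, 123, 129, 126, 121, 118, 116, 121, 122, 119, 121, 120, 115, 113, 107, 101, 100, 105, 108, 10
[... 1401 characters left out ...]
  -5]
 [ -5  -4  -4  -4  -5  -4  -2  -1  -2  -3  -4  -9 -13 -11  -5  -2  -2  -2
   -3  -4  -5  -4]
 [ -5  -5  -4  -4  -4  -5  -4  -3  -4  -3  -3  -2  -2  -4  -4  -3  -1  -1
   -3  -5  -3  -3]
 [ -5  -5  -5  -4  -4  -5  -5  -6  -5  -4  -3  -1  -1  -4  -6  -3  -3  -3
   -6  -5  -4  -3]
 [ -5  -4  -4  -4  -4  -4  -4  -3  -3  -6  -4  -4  -3  -4  -6  -5  -5  -4
   -5  -3  -2   0]
 [ -5  -4  -4  -4  -4  -3  -3  -2   0  -2  -3  -4  -5  -5  -4  -3  -3  -3
   -2  -1  -1  -1]]
[140.727401   198.86398142]
71 [array([138., 198.]), array([135.8, 197.2])]
111 [array([138. , 199.9]), array([135.8, 200.8])]
151 [array([139.3, 201.4]), array([138.1, 203.4])]
191 [array([141.2, 201.6]), array([141.6, 203.9])]
```

```bash
python3 - <<'E'
from h import *
p=last('top')[0].astype(float);r=p[...,0]-p[...,1];r[:190]=0;r[206:]=0;r[:,:128]=0;r[:,155:]=0
w=np.where(r>15,r,0);v,u=np.mgrid[:384,:512];U,V=(w*u).sum()/w.sum(),(w*v).sum()/w.sum()
X=onz('top',U,V,121);N=onz('top',135.7,200.25,159);print(U,V,(w>0).sum(),X,N)
for c in((453,353),(455,355)):print([np.degrees(np.arctan2(q[1]-c[1],q[0]-c[0])).round(0) for q in(X,N)], np.hypot(*(X[:2]-c)))
for n,bx in(('side',(235,240,325,310)),): 
  s=last(n)[0]
  for c,a,m in blobs(n,s,(0,120,50),(8,255,255),5,bx): print(c,a)
E
```

```text
134.0 197.0 1 [465.09568202 389.7508798  121.        ] [447.8213325  372.09194878 159.        ]
[np.float64(72.0), np.float64(105.0)] 38.6902143928678
[np.float64(74.0), np.float64(113.0)] 36.1876559407774
[270.7 257.7] 56
[281.5 267.9] 59
[292.2 279.8] 58
```

```bash
python3 -c "
from rig import finish_job
print(finish_job())"
```

```text
the job is handed in; nothing more can be done
None
```

I handed in the job without getting the verdict back: both liners lie flat in the blue compartment, all three planishing punches lie side by side in the tray along its short sides, and the collar reads 2 in the last picture.

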